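Lock the shaker's clamp nut with a jam nut

ROBOT

A 6-joint arm with a two-finger parallel gripper is mounted at the origin on a cart in front of the work surface, level with it; the furniture and walls round the work are solid. World frame = base frame: x ahead of the robot, y to its left, z up, the work surface at z = 0. Lengths are in m, angles in rad, forces in N, time in s.
With the tool pointing down it reaches from about 0.25 to 0.725 m from the base axis. Payload 4 kg.
Tool frame: the origin (TCP) lies at the very end of the fingers, on their centre line; the grasp point (between the pads) lies 19 mm behind it; x points along the fingers, z is the direction in which the jaws open and shut, and the axes are right-handed (so a half turn about x gives the same grasp; the last joint's range is limited). The gripper opens to 85 mm and grips with 20 to 120 N. Pads are 22 mm wide; open, the fingers measure 114 mm over their backs; the gripper's body (76 mm by 85 mm) begins 54 mm behind the grasp point. The pads swing forward as they close: fully open they stand 13 mm farther back than shut.
Start: joints at [-1.228, 0.241, 0.005, 1.335, 0, 1.571], TCP at [0.168, -0.471, 0.197] pointing down, gripper open.
Joint ranges: [-2.72, 2.72], [-1.05, 1.87], [-1.09, 1.28], [-1.99, 2.15], [-1.42, 1.44], [-3.14, 3.14]. Speed limits (rad/s): [2.79, 2.79, 3.14, 3.14, 3.14, 3.14].

INTERFACE

Orientations are given as a unit quaternion [x, y, z, w].
In Python, from workcell import bot gives the robot as it stands.
- The arm moves only by the tool step_arm, never from a script. Its argument "series" is a list of rows, each an object of numbers: "x", "y", "z": the shift along the world's x, y, z in cm; "twist": the turn about the world's z in degrees; "jaw": the finger opening in cm, from 0 to 8.54. In form: [{"x": .., "y": .., "z": .., "twist": .., "jaw": ..}, ...]. A call has 1 to 10 rows; each row is the pose to reach, as a shift and turn from the pose measured when the call began; what a row does not reach only later rows make up. A row lasts 1/12 s, in which the tool goes at most 41.7 mm and 7.16 degrees, less where a joint would pass 70% of its speed; a pose out of reach is approached as far as the arm can. A call with a gripper value outside its range is refused whole. The fingers move at their own pace and stop on an object; the grip force is fixed at half the most. Time passes only in rows, so rows that repeat a pose let the fingers close. It gives the time, the measured TCP pose, the force and the opening at its end, in the units of the state.
- bot.get_obs(): the state, without advancing time (a new reading comes with each control period).
- bot.camera(name): name is "scene" or "top" or "wrist"; returns (picture, depth): 420x560x3 uint8, red, green, blue; 420x560 float32, m along the optical axis (not along the pixel's ray), 0 where there is no reading.
- bot.camera_info(name): a dict with "camera_matrix" (3x3 intrinsics, pixels), "R" (3x3) and "t" (3): a world point X has camera coordinates R X + t; the wrist camera has in their place "mount" (4x4, takes a point from camera to tool coordinates, whose origin is the TCP and whose axes are the tool frame's). Camera axes: x right, y down, z forward; pixel columns grow to the right and rows downward; lengths in m; the calibration is good to about 2 mm. The wrist camera is an equidistant fisheye: a pixel r from the principal point sees the ray r / f radians off the axis. A picture is of the moment at which its call begins: read the wrist's pose just before it. camera_info takes no time and is no camera call.
- bot.job_done(): hands the job in, once; it reports no verdict.
The state is a dict: "clock": time; "joint_pos": joint angles; "joint_vel": joint speeds; "tau": joint torques, N m; "eef_pos": TCP position; "tool_rot": TCP orientation; "ft_force": force on the tool from outside, world axes, zero at the start; "ft_torque": the same for the moment, N m; "grip_width": finger opening in m.
Only numpy, scipy, OpenCV 4.12 (cv2) and the standard library are available. Lean on these libraries where they do the work, as an engineer would, in place of code of your own. Each camera call takes 0.05 s, during which the arm holds its last target.

TASK

Lock the clamp nut of the tube shaker: draw the open-ended spanner out of its sleeve and slide it flat along the deck in between the guide rails, fully home on the lower nut, so that the rails keep spanner and nut from turning. Since only the spanner's head sticks out of the sleeve, and the rails leave no room for fingers beside the head, you will need to lay it down on the way and take it again by the handle. Then turn the jam nut on top clockwise until it is tight down against the lower nut without turning the lower nut along, leave the spanner on the nut, and do not disturb the pen and the swab pack.

Things in the scene. Friction and masses are not known exactly. Their poses are not given: they have to be found in the camera images.
- shaker: tube shaker fixed to the desk, white housing with aluminium deck, deck top 45 mm above the desk. Origin on the desk below the upright 16 mm stud, which carries two nuts and ends at z = 104 mm. Deck: x = -60 to +60, y = -194 to +72 mm. A fixed foam rack with tubes (up to z = 150 mm) fills y < -81 mm. The spanner shall lie flat on the deck, handle along +y and overhanging the +y edge
- guide_rails (a point): deck point midway between the mouths of two guide rails, axes as the shaker's, 40 mm on the +y side of the stud. Rails 12 mm high, 6 mm thick, inner faces at x = -24 and +24 mm, from y = -15 to +40 mm in the shaker's frame, then flared out to y = +51 mm. The spanner's head slides in between them along y and they keep it from turning; there is no room for fingers beside it
- lower_nut_mid (a point): point on the axis of the lower nut, 5 mm above the deck, turning with the nut. Steel hexagon nut, 26 mm across flats, 14 mm high, standing on the deck; flats face along this frame's x axis and every 60 degrees from it. At joint value 0 its axes are the shaker's, so the jaw goes on along the shaker's -y
- lower_nut (a joint): turn of the lower nut, rad, positive clockwise from above; starts within 0.05 of 0. It turns easily (0.06 N m), and a friction collar between the nuts (0.2 N m) drags it round with the jam nut unless it is held. Held by spanner and rails it still has up to about 0.35 rad of play; beyond 0.6 rad its setting is lost
- jam_nut_mid (a point): point on the axis of the jam nut at half its height, turning with it. Tall steel hexagon nut, 26 mm across flats, 30 mm high, above the lower nut; flats face along this frame's x axis and every 60 degrees from it. It sinks 1.9 mm per rad of its joint; tight, its underside meets the lower nut's top (z = 59 mm) and this point is at z = 74 mm
- jam_nut (a joint): turn of the jam nut relative to the lower nut, rad, positive clockwise seen from above; starts between 0 and 0.4; 2.2 is the hard stop, tight against the lower nut. Turning takes 0.2 N m and it stays where it is left
- spanner: flat open-ended spanner of dark steel, 10 mm thick, 0.12 kg. Origin on its underside below the jaw's centre, x axis from jaw to handle end, z up. Head 42 mm wide, x = -17 to +31 mm; jaw 28 mm wide, open to -x, mouth slightly flared, bottom at x = +15.5 mm; handle 18 mm wide to x = +130 mm; balances at about x = 55 mm. At the start the handle is in the sleeve, underside 10 mm above the desk, head out
- spanner_jaw (a point): centre of the spanner's jaw, at half its thickness; it lies on the nut's axis when the spanner is fully home on the nut (the nut then almost meets the jaw's bottom)
- spanner_handle (a point): point on the spanner's handle 103 mm from the jaw's centre, at half its thickness; it overhangs the deck when the spanner is on the nut, and is a good place to take it
- sleeve: grey plastic sleeve fixed to the desk, 96 (x) x 44 (y) x 30 mm, origin under its centre. Its slot, 24 mm wide and 14 mm high with its floor 10 mm above the desk, is closed above, at the sides and at the +x end and opens at -x (mouth at x = -48 mm); the spanner's handle reaches 91 mm into it and comes out straight along -x
- pen: marker pen lying on the desk, 135 mm long (y), 16 mm thick, origin under its centre, a bystander
- swab: flat swab pack lying on the desk, 24 x 178 (y) x 4 mm, origin under its centre, a bystander
Mind the look-alikes: they are no part of the job. What is shaped like the spanner but blue is not meant.

How it is judged:
On the way, in this order (a step that is already met when the one before it is completed fails the run):
1. the spanner lies flat on the deck between the guide rails, fully home on the lower nut (horizontal distance between spanner_jaw and lower_nut_mid below 0.007 m and z of spanner_jaw in the frame of shaker below 0.055 m and angle between spanner's own z axis and vertical below 0.12 rad and value of joint jam_nut below 1 rad and x of spanner_handle in the frame of shaker between -0.035 and 0.03 m and y of spanner_handle in the frame of shaker above 0.08 m), for 0.2 s.
2. with the spanner on the lower nut the jam nut is turned tight (value of joint jam_nut above 2.08 rad and horizontal distance between spanner_jaw and lower_nut_mid below 0.008 m), for 0.2 s.
At the end, for the whole second after the job is handed in: Jam nut tight (joint above 2.08 of 2.2 rad), lower nut within 0.6 rad of 0, spanner at rest flat on the deck (tilt under 0.12 rad), jaw centre within 8 mm of the nut's axis and below 56 mm, handle point at y over 80 mm and x from -35 to +30 mm in the shaker's frame (all of step 2 and value of joint lower_nut between -0.6 and 0.6 rad and z of spanner_jaw in the frame of shaker below 0.056 m and angle between spanner's own z axis and vertical below 0.12 rad and linear speed of spanner below 0.02 m/s and x of spanner_handle in the frame of shaker between -0.035 and 0.03 m and y of spanner_handle in the frame of shaker above 0.08 m); the robot touches nothing.
It fails at once if the lower nut is turned more than 0.6 rad away from its setting (value of joint lower_nut above 0.6 rad or value of joint lower_nut below -0.6 rad).
It fails at once if the pen or the swab pack is moved by more than 30 mm (distance of any of pen, swab from where it was at the start of the episode above 0.03 m).
It also fails if it takes over 67 s, if anything falls off the work surface, if the arm or the gripper's body presses on something with over 40 N, if the wrist force passes 120 N, or if a joint passes its speed limit or range.

## Working session

There is one attempt and no reset: what is moved stays moved. The work goes in short steps, Python scripts to look and compute and a tool call to move; the robot and the scene stay as the last step left them, time stands still between calls to the robot, and variables do not carry over. Pictures are saved under pics/ and viewed, and the job is handed in when it is done.

Besides the shell and the picture viewer there is one more tool, called after "Call:" as name([rows], argument=value, ...), one row to a line, values as JSON. step_arm: Moves the arm, as the interface text tells. Its arguments: {"type":"object","properties":{"series":{"type":"array","items":{"type":"object","properties":{"x":{"type":"number"},"y":{"type":"number"},"z":{"type":"number"},"twist":{"type":"number"},"jaw":{"type":"number"}}}}},"required":["series"]}

```bash
ls; mkdir -p pics; python3 - <<'E'
from workcell import bot
import cv2,numpy as np
print(bot.get_obs())
for n in ["scene","top"]:
    im,d=bot.camera(n); cv2.imwrite(f"pics/{n}0.png",im[:,:,::-1]); np.savez(f"{n}0.npz",im=im,d=d)
    print(n,bot.camera_info(n))
print(bot.camera_info("wrist"))
E
```

```text
pics
{'clock': 0.0, 'joint_pos': array([-1.22797774e+00,  2.41431810e-01,  3.68785343e-03,  1.33521275e+00,
        9.81064064e-06,  1.57081070e+00]), 'joint_vel': array([-0.00090444,  0.00050869, -0.00207205, -0.0002537 , -0.00103531,
       -0.00057312]), 'tau': array([-1.79623541e-03, -3.72317898e+01,  2.52409297e+01,  1.71351002e-02,
       -1.47841424e-04, -2.95154386e-06]), 'eef_pos': array([ 0.16782898, -0.4702161 ,  0.19558977]), 'tool_rot': array([ 0.4078339 ,  0.5785773 , -0.40694813,  0.57733268]), 'ft_force': array([ 0.30771563, -0.46577194, -0.69596122]), 'ft_torque': array([-0.00941228,  0.01702681, -0.03531159]), 'grip_width': 0.085220980730206}
scene {'camera_matrix': array([[440.05165691,   0.        , 271.38300579],
       [  0.        , 440.05165691, 204.16052989],
       [  0.        ,   0.        ,   1.        ]]), 'R': array([[-0.86717943, -0.49781611,  0.01337789],
       [-0.35317545,  0.59583705, -0.72128033],
       [ 0.35109393, -0.6302042 , -0.69251406]]), 't': array([0.39906003, 0.16108204, 1.01768819])}
top {'camera_matrix': array([[509.48207147,   0.        , 265.55385063],
       [  0.        , 509.48207147, 209.67192954],
       [  0.        ,   0.        ,   1.        ]]), 'R': array([[-0.01528821, -0.99987041, -0.00504307],
       [-0.99558402,  0.01568948, -0.09255433],
       [ 0.09262146,  0.00360581, -0.99569486]]), 't': array([0.0880387 , 0.44400563, 1.13052917])}
{'camera_matrix': array([[325.1922621 ,   0.        , 281.04285326],
       [  0.        , 325.1922621 , 203.87369363],
       [  0.        ,   0.        ,   1.        ]]), 'mount': array([[-6.59868769e-04, -2.94246028e-01,  9.55729480e-01,
        -1.76994385e-01],
       [ 6.28189285e-04, -9.55729622e-01, -2.94245637e-01,
         7.53828993e-02],
       [ 9.99999585e-01,  4.06215513e-04,  8.15498331e-04,
         1.34137676e-04],
       [ 0.00000000e+00,  0.00000000e+00,  0.00000000e+00,
         1.00000000e+00]])}
```

View pics/scene0.png

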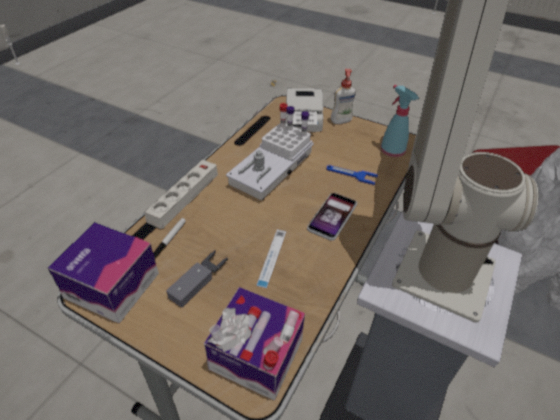

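View pics/top0.png

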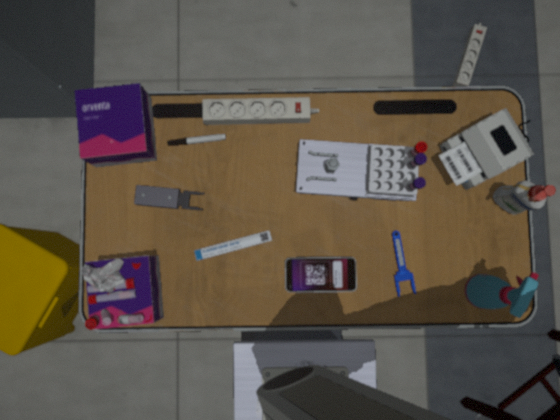

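```bash
cat > h.py <<'E'
import numpy as np,cv2
from workcell import bot
def ray(n,uv,z):
    i=bot.camera_info(n);K=i["camera_matrix"];R=i["R"];t=i["t"]
    uv=np.atleast_2d(np.array(uv,float)); d=(np.c_[uv,np.ones(len(uv))]@np.linalg.inv(K).T)@R
    C=-R.T@t; s=(z-C[2])/d[:,2]; return C+s[:,None]*d
def proj(n,X):
    i=bot.camera_info(n);p=np.atleast_2d(X)@i["R"].T+i["t"];q=p@i["camera_matrix"].T;return q[:,:2]/q[:,2:]
def crop(im,x0,y0,x1,y1,k,name):
    c=cv2.resize(im[y0:y1,x0:x1,::-1],None,fx=k,fy=k,interpolation=cv2.INTER_CUBIC);cv2.imwrite(name,c)
E
python3 - <<'E'
from h import *
im=np.load("top0.npz")["im"]
crop(im,285,130,435,210,5,"pics/c1.png")
crop(im,120,170,220,225,7,"pics/c2.png")
print(ray("top",[(331,165)],.1),ray("top",[(190,200)],.02),ray("top",[(297,141),(296,191),(417,198)],.045))
E
```

```text
[[ 0.53085189 -0.05931077  0.1       ]] [[0.47011308 0.25207441 0.02      ]] [[ 0.59639581  0.00827094  0.045     ]
 [ 0.48361185  0.01285858  0.045     ]
 [ 0.46373111 -0.25454223  0.045     ]]
```

View pics/c1.png

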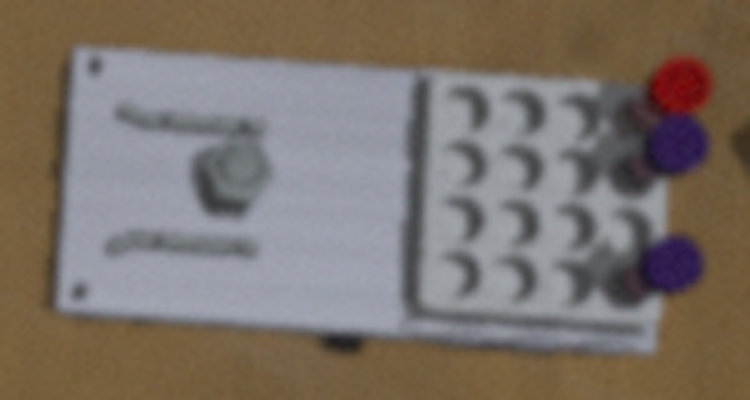

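View pics/c2.png

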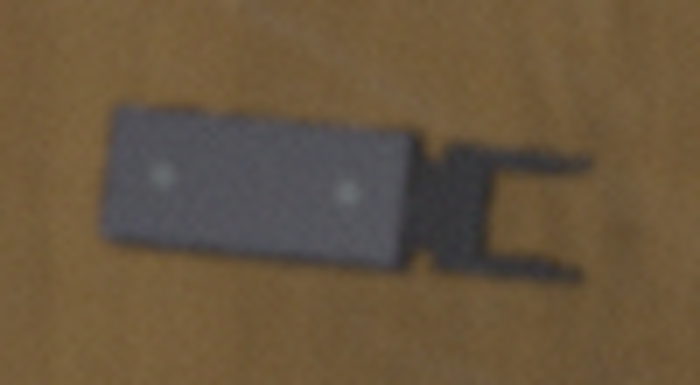

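```bash
python3 - <<'E'
from h import *
im=np.load("top0.npz")["im"];d=np.load("top0.npz")["d"]
def rect(m,box,z,name):
    M=np.zeros(m.shape,np.uint8);x0,y0,x1,y1=box;M[y0:y1,x0:x1]=m[y0:y1,x0:x1]
    M=cv2.morphologyEx(M,cv2.MORPH_CLOSE,np.ones((3,3)))
    c=max(cv2.findContours(M,0,1)[0],key=cv2.contourArea)
    w=ray("top",c[:,0]+0.0,z)[:,:2]
    r=cv2.minAreaRect((w*1000).astype(np.float32));print(name,r,"\n",(cv2.boxPoints(r)).round(1).tolist());return c
hsv=cv2.cvtColor(im,cv2.COLOR_RGB2HSV)
H,S,V=[a.astype(int) for a in cv2.split(hsv)]
# wood S
print("wood",hsv[220,250],"deck",hsv[180,350],"sleeve",hsv[195,150],"head",hsv[199,185],"pen",hsv[138,205],"swab",hsv[246,230])
m=((S<70)&(V>110)).astype(np.uint8)
rect(m,(285,130,372,200),.045,"deck(partial)")
rect(m,(285,130,440,210),.045,"deck")
m2=((S<70)).astype(np.uint8)
rect(m2,(125,175,179,220),.03,"sleeve")
rect(m2,(125,175,215,220),.02,"sleeve+sp")
rect((S<70).astype(np.uint8),(160,130,230,150),.008,"pen")
rect((S<90).astype(np.uint8),(190,225,280,265),.004,"swab")
m3=((S<90)&(V<110)).astype(np.uint8)
rect(m3,(180,180,215,220),.02,"head")
print("depth tops",[ (p,d[p[1],p[0]]) for p in [(150,195),(185,199),(335,163),(330,168),(345,180)]])
def zof(u,v):
    i=bot.camera_info("top");p=np.linalg.inv(i["camera_matrix"])@[u,v,1]*d[v,u];return i["R"].T@(p-i["t"])
for p in [(150,195),(185,199),(335,163),(345,180),(250,280)]: print(p,zof(*p).round(4))
E
```

```text
wood [ 17 115 111] deck [113  24 169] sleeve [120  17  89] head [130  13  57] pen [ 75   7 150] swab [106  29 165]
deck(partial) ((534.81982421875, -74.67454528808594), (166.87936401367188, 122.83125305175781), 85.24231719970703) 
 [[466.70001220703125, -152.6999969482422], [589.0999755859375, -162.89999389648438], [602.9000244140625, 3.4000000953674316], [480.5, 13.600000381469727]]
deck ((530.5924682617188, -125.46697998046875), (268.8154602050781, 122.83125305175781), 85.24231719970703) 
 [[458.20001220703125, -254.3000030517578], [580.5999755859375, -264.5], [602.9000244140625, 3.4000000953674316], [480.5, 13.600000381469727]]
sleeve ((478.3655090332031, 325.6456298828125), (100.62916564941406, 45.2227668762207), 83.64492797851562) 
 [[450.29998779296875, 278.1000061035156], [495.29998779296875, 273.1000061035156], [506.3999938964844, 373.1000061035156], [461.5, 378.20001220703125]]
sleeve+sp ((476.6282043457031, 301.382568359375), (154.73558044433594, 45.618770599365234), 83.61357116699219) 
 [[445.3999938964844, 227.0], [490.70001220703125, 222.0], [507.8999938964844, 375.70001
[... 508 characters left out ...]
.29998779296875, 72.69999694824219], [359.1000061035156, 249.5]]
head ((470.49139404296875, 250.78652954101562), (52.78927230834961, 42.755218505859375), 82.71146392822266) 
 [[445.8999938964844, 227.3000030517578], [488.29998779296875, 221.89999389648438], [495.0, 274.29998779296875], [452.6000061035156, 279.70001220703125]]
depth tops [((150, 195), np.float32(1.1471884)), ((185, 199), np.float32(1.1522613)), ((335, 163), np.float32(1.0711255)), ((330, 168), np.float32(1.0848814)), ((345, 180), np.float32(1.1343449))]
(150, 195) [0.4818 0.3408 0.0293]
(185, 199) [0.4722 0.2629 0.0231]
(335, 163) [ 0.5333 -0.0667  0.109 ]
(345, 180) [ 0.5068 -0.0968  0.043 ]
(250, 280) [0.2875 0.1189 0.003 ]
```

```bash
python3 - <<'E'
from h import *
from scipy.spatial.transform import Rotation as Ro
o=bot.get_obs();R=Ro.from_quat(o["tool_rot"]).as_matrix();print(R.round(4));print(np.degrees(np.arctan2(R[1,2],R[0,2])))
im=np.load("scene0.npz")["im"]
crop(im,150,100,330,230,4,"pics/s1.png")
crop(im,130,220,250,320,5,"pics/s2.png")
E
```

```text
[[-6.000e-04  9.418e-01  3.361e-01]
 [ 1.800e-03  3.361e-01 -9.418e-01]
 [-1.000e+00 -0.000e+00 -1.900e-03]]
-70.35925678860126
```

View pics/s1.png

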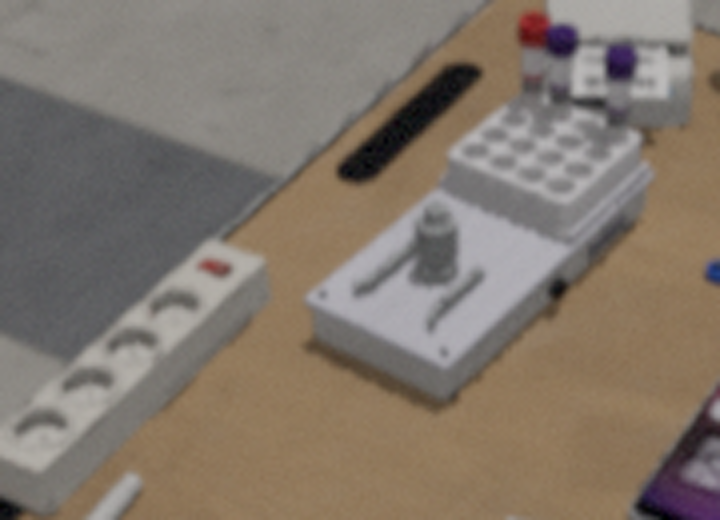

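View pics/s2.png

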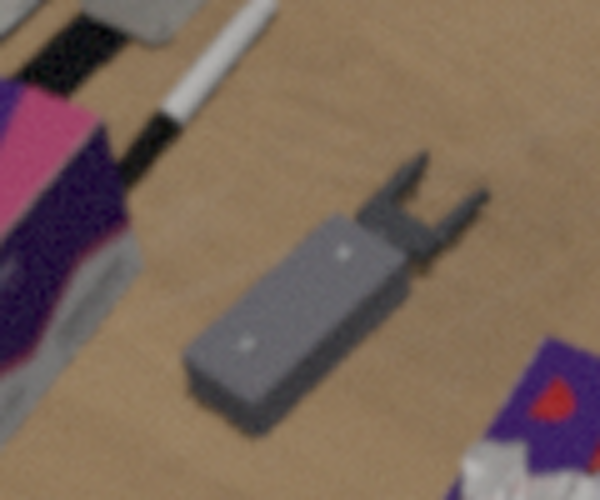

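```bash
python3 - <<'E'
from h import *
d=np.load("top0.npz")["d"]
i=bot.camera_info("top");K=i["camera_matrix"]
v,u=np.mgrid[0:420,0:560];P=np.stack([(u-K[0,2])/K[0,0]*d,(v-K[1,2])/K[1,1]*d,d],-1).reshape(-1,3)
W=((P-i["t"])@i["R"])[d.ravel()>0]
for x0,x1,y0,y1 in [(.1,.38,-.6,-.2),(.38,.6,-.6,-.4),(.6,.8,-.2,.5),(.2,.4,-.2,.4),(.38,.6,.35,.6)]:
    s=W[(W[:,0]>x0)&(W[:,0]<x1)&(W[:,1]>y0)&(W[:,1]<y1)&(W[:,2]>.03)]
    if len(s): print((x0,x1,y0,y1),s.min(0).round(3),s.max(0).round(3)); 
    for zt in (.06,.1,.15,.2): 
        q=s[s[:,2]>zt]
        if len(q): print("  z>",zt,q.min(0).round(3),q.max(0).round(3),len(q))
im,dd=bot.camera("wrist");cv2.imwrite("pics/w0.png",im[:,:,::-1])
E
```

```text
(0.1, 0.38, -0.6, -0.2) [ 0.134 -0.43   0.03 ] [ 0.303 -0.363  0.308]
  z> 0.06 [ 0.134 -0.43   0.06 ] [ 0.303 -0.365  0.308] 1845
  z> 0.1 [ 0.134 -0.43   0.1  ] [ 0.303 -0.373  0.308] 1429
  z> 0.15 [ 0.134 -0.43   0.15 ] [ 0.303 -0.373  0.308] 1011
  z> 0.2 [ 0.134 -0.43   0.2  ] [ 0.301 -0.374  0.308] 634
(0.38, 0.6, -0.6, -0.4) [ 0.429 -0.504  0.03 ] [ 0.6   -0.4    0.188]
  z> 0.06 [ 0.43  -0.504  0.06 ] [ 0.6   -0.4    0.188] 2522
  z> 0.1 [ 0.43  -0.503  0.1  ] [ 0.489 -0.436  0.188] 805
  z> 0.15 [ 0.441 -0.483  0.15 ] [ 0.472 -0.436  0.188] 220
(0.6, 0.8, -0.2, 0.5) [ 0.6   -0.021  0.03 ] [0.716 0.488 0.115]
  z> 0.06 [0.6   0.335 0.06 ] [0.716 0.488 0.115] 3556
  z> 0.1 [0.6   0.335 0.1  ] [0.715 0.488 0.115] 3363
(0.2, 0.4, -0.2, 0.4) [0.202 0.315 0.03 ] [0.347 0.4   0.134]
  z> 0.06 [0.202 0.315 0.06 ] [0.347 0.4   0.134] 2990
  z> 0.1 [0.202 0.316 0.1  ] [0.347 0.4   0.134] 2261
(0.38, 0.6, 0.35, 0.6) [0.461 0.35  0.03 ] [0.6   0.477 0.115]
  z> 0.06 [0.553 0.35  0.06 ] [0.6   0.477 0.115] 1404
  z> 0.1 [0.553 0.35  0.1  ] [0.6   0.477 0.115] 1163
```

View pics/w0.png

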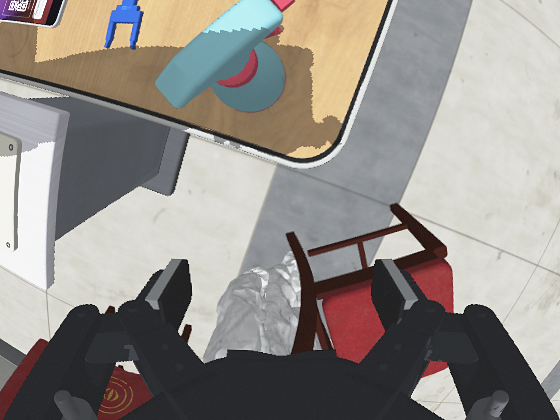

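Call:
step_arm([
  {"z":4},
  {"z":8},
  {"z":12},
  {"z":16},
  {"z":20},
  {"z":20},
  {"x":4,"y":4,"z":20,"twist":7},
  {"x":8,"y":8,"z":20,"twist":14},
  {"x":11,"y":11,"z":20,"twist":21},
  {"x":14,"y":14,"z":20,"twist":28},
])

```text
$.series[0]: bad value
```

Call:
step_arm([
  {"x":4,"y":4,"twist":7},
  {"x":7,"y":7,"twist":14},
  {"x":10,"y":11,"twist":21},
  {"x":12,"y":15,"twist":28},
  {"x":14,"y":19,"twist":36},
  {"x":15.5,"y":23,"twist":36},
  {"x":16.5,"y":27,"twist":36},
  {"x":16.5,"y":31,"twist":36},
  {"x":16.5,"y":35,"twist":36},
  {"x":16.5,"y":39,"twist":36},
])

```text
$.series[0]: bad value
```

Call:
step_arm([
  {"x":0,"y":0,"z":4,"twist":0,"jaw":8.5},
  {"x":0,"y":0,"z":8,"twist":0,"jaw":8.5},
  {"x":0,"y":0,"z":12,"twist":0,"jaw":8.5},
  {"x":0,"y":0,"z":16,"twist":0,"jaw":8.5},
  {"x":0,"y":0,"z":20,"twist":0,"jaw":8.5},
  {"x":0,"y":0,"z":20,"twist":0,"jaw":8.5},
  {"x":4,"y":4,"z":20,"twist":7,"jaw":8.5},
  {"x":7,"y":7,"z":20,"twist":14,"jaw":8.5},
  {"x":10,"y":10,"z":20,"twist":21,"jaw":8.5},
  {"x":13,"y":13,"z":20,"twist":28,"jaw":8.5},
])

```text
clock: 0.98
eef_pos: [0.2864, -0.3513, 0.3955]
tool_rot: [0.254, 0.661, -0.254, 0.659]
ft_force: [1.2, -0.6, 1.1]
grip_width: 0.0853
```

Call:
step_arm([
  {"x":3,"y":3,"z":0,"twist":7,"jaw":8.5},
  {"x":6,"y":6,"z":0,"twist":14,"jaw":8.5},
  {"x":9,"y":9,"z":0,"twist":21,"jaw":8.5},
  {"x":12,"y":12,"z":0,"twist":28,"jaw":8.5},
  {"x":14,"y":16,"z":0,"twist":36,"jaw":8.5},
  {"x":16,"y":20,"z":0,"twist":36,"jaw":8.5},
  {"x":17,"y":24,"z":0,"twist":36,"jaw":8.5},
  {"x":17,"y":28,"z":0,"twist":36,"jaw":8.5},
  {"x":17,"y":32,"z":0,"twist":36,"jaw":8.5},
  {"x":17,"y":36,"z":0,"twist":36,"jaw":8.5},
])

```text
clock: 1.82
eef_pos: [0.4562, 0.0064, 0.3948]
tool_rot: [0.038, 0.707, -0.038, 0.705]
ft_force: [1.0, 0.8, -0.6]
grip_width: 0.0854
```

Call:
step_arm([
  {"x":1.5,"y":4,"z":0,"twist":0,"jaw":8.5},
  {"x":1.5,"y":8,"z":0,"twist":0,"jaw":8.5},
  {"x":1.5,"y":12,"z":0,"twist":0,"jaw":8.5},
  {"x":1.5,"y":15.5,"z":-3,"twist":0,"jaw":8.5},
  {"x":1.5,"y":19,"z":-6,"twist":0,"jaw":8.5},
  {"x":1.5,"y":22,"z":-9,"twist":0,"jaw":8.5},
  {"x":1.5,"y":25,"z":-12,"twist":0,"jaw":8.5},
  {"x":1.5,"y":25,"z":-16,"twist":0,"jaw":8.5},
  {"x":1.5,"y":25,"z":-20,"twist":0,"jaw":8.5},
  {"x":1.5,"y":25,"z":-22,"twist":0,"jaw":8.5},
])

```text
clock: 2.65
eef_pos: [0.4683, 0.2562, 0.1696]
tool_rot: [0.036, 0.709, -0.038, 0.703]
ft_force: [0.1, 0.5, -0.9]
grip_width: 0.085
```

```bash
cat >> h.py <<'E'
from scipy.spatial.transform import Rotation as Ro
def wcam():
    i=bot.camera_info("wrist");o=bot.get_obs();T=np.eye(4);T[:3,:3]=Ro.from_quat(o["tool_rot"]).as_matrix();T[:3,3]=o["eef_pos"]
    return i["camera_matrix"],T@i["mount"],o
def wray(K,T,uv,z):
    uv=np.atleast_2d(np.array(uv,float));p=(uv-K[:2,2])/K[0,0];r=np.hypot(*p.T)
    s=np.where(r>1e-9,np.sin(r)/np.maximum(r,1e-9),1)
    d=np.c_[p*s[:,None],np.cos(r)]@T[:3,:3].T;C=T[:3,3];return C+((z-C[2])/d[:,2])[:,None]*d
def wproj(K,T,X):
    c=(np.atleast_2d(X)-T[:3,3])@T[:3,:3];r=np.hypot(c[:,0],c[:,1]);a=np.arctan2(r,c[:,2])
    return K[:2,2]+K[0,0]*(a/np.maximum(r,1e-9))[:,None]*c[:,:2]
def snap(name):
    K,T,o=wcam();im,d=bot.camera("wrist");cv2.imwrite(f"pics/{name}.png",im[:,:,::-1]);np.savez(name+".npz",im=im,d=d,K=K,T=T);return im,d,K,T,o
E
python3 - <<'E'
from h import *
im,d,K,T,o=snap("w1");print(o["eef_pos"],o["joint_pos"])
Rm=Ro.from_quat(o["tool_rot"]).as_matrix();print(np.degrees(np.arctan2(Rm[1,2],Rm[0,2])))
E
```

```text
[0.46830063 0.25621969 0.16956681] [4.99465532e-01 3.28369212e-01 5.38642630e-02 1.30582550e+00
 1.84438091e-03 2.17470903e+00]
-5.98587894943451
```

View pics/w1.png

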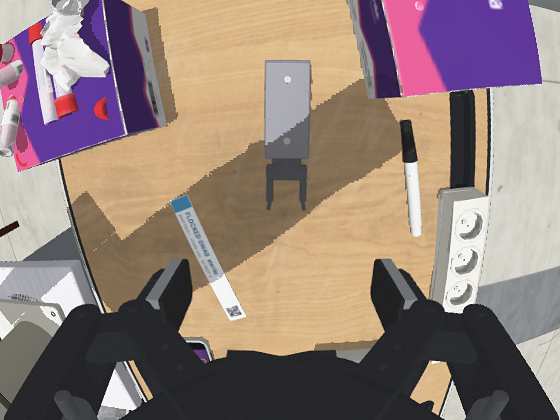

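```bash
python3 - <<'E'
from h import *
z=np.load("w1.npz");im=z["im"];K=z["K"];T=z["T"]
crop(im,250,50,330,220,4,"pics/w1c.png")
m=(im.max(2)<75).astype(np.uint8)*0
g=im.astype(int)
m=((g.max(2)<80)&(g.max(2)-g.min(2)<15)).astype(np.uint8)
M=np.zeros_like(m);M[155:215,255:320]=m[155:215,255:320]
c=max(cv2.findContours(M,0,1)[0],key=cv2.contourArea)
w=wray(K,T,c[:,0],.02)[:,:2]*1000
print(w.min(0),w.max(0));r=cv2.minAreaRect(w.astype(np.float32));print(r,cv2.boxPoints(r))
# sleeve: top corners
print(wray(K,T,[(265,61),(310,61),(265,157),(309,159)],.03)*1000)
E
```

```text
[449.37797057 222.03947583] [494.27102644 278.41499813]
((472.0382995605469, 250.5281219482422), (53.391902923583984, 41.09249496459961), 84.19434356689453) [[448.89703 226.04744]
 [489.77875 221.89076]
 [495.17957 275.0088 ]
 [454.29785 279.16547]]
[[464.72987342 376.47598874  30.        ]
 [507.354657   372.23739115  30.        ]
 [454.46725156 282.86207114  30.        ]
 [497.33435617 276.51699389  30.        ]]
```

View pics/w1c.png

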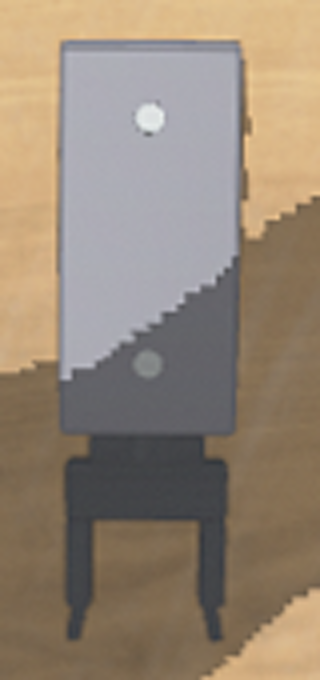

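Call:
step_arm([
  {"x":0.35,"y":0,"z":-4,"twist":0,"jaw":7},
  {"x":0.35,"y":0,"z":-8,"twist":0,"jaw":7},
  {"x":0.35,"y":0,"z":-12,"twist":0,"jaw":7},
  {"x":0.35,"y":0,"z":-15,"twist":0,"jaw":7},
  {"x":0.35,"y":0,"z":-16.3,"twist":0,"jaw":7},
  {"x":0.35,"y":0,"z":-16.3,"twist":0,"jaw":7},
])

```text
clock: 3.2
eef_pos: [0.4667, 0.2527, -0.0008]
tool_rot: [0.033, 0.714, -0.041, 0.698]
ft_force: [0.2, 0.0, -0.8]
grip_width: 0.0701
```

```bash
python3 - <<'E'
from h import *
im,d,K,T,o=snap("w2");print(o["eef_pos"],o["ft_force"])
E
```

```text
[ 0.46667068  0.25272948 -0.00079818] [ 0.23180162  0.04504691 -0.84644708]
```

View pics/w2.png

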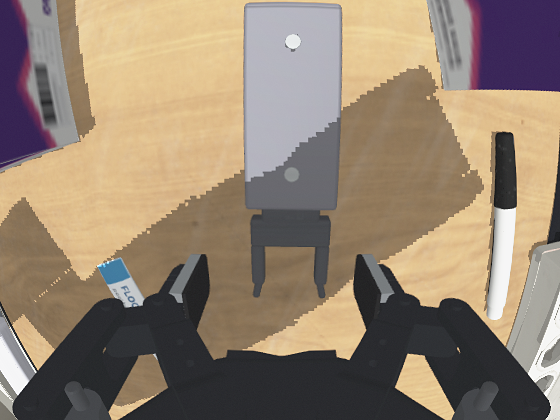

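Call:
step_arm([
  {"x":0.3,"y":0,"z":0.6,"twist":0,"jaw":7},
  {"x":0.3,"y":0,"z":0.6,"twist":0,"jaw":7},
  {"x":0.3,"y":0,"z":0.6,"twist":0,"jaw":7},
])

```text
clock: 3.5
eef_pos: [0.4742, 0.255, 0.0104]
tool_rot: [0.035, 0.711, -0.04, 0.701]
ft_force: [0.3, 1.2, 1.3]
grip_width: 0.0699
```

```bash
cat > st.py <<'E'
from h import *
o=bot.get_obs();R=Ro.from_quat(o["tool_rot"]).as_matrix()
print("t",round(o["clock"],2),"p",(o["eef_pos"]*1000).round(1),"w",round(o["grip_width"]*1000,1),"yaw",np.degrees(np.arctan2(R[1,2],R[0,2])).round(2),"toolx",R[:,0].round(4),"F",o["ft_force"].round(1),"M",o["ft_torque"].round(2),"q",o["joint_pos"].round(3),"qd",np.abs(o["joint_vel"]).max().round(3))
E
python3 st.py
```

```text
t 3.5 p [474.2 255.   10.4] w 69.9 yaw -6.06 toolx [-0.0142 -0.0057 -0.9999] F [0.3 1.2 1.3] M [ 0.06 -0.01 -0.06] q [ 4.920e-01  4.790e-01 -1.650e-01  9.420e-01  2.000e-03  2.169e+00] qd 0.022
```

Call:
step_arm([
  {"x":-0.1,"y":0,"z":-0.6,"twist":0,"jaw":7},
  {"x":-0.1,"y":0,"z":-0.6,"twist":0,"jaw":7},
  {"x":-0.1,"y":0,"z":-0.6,"twist":0,"jaw":7},
  {"x":-0.1,"y":0,"z":-0.6,"twist":0,"jaw":7},
])

```text
clock: 3.83
eef_pos: [0.4731, 0.255, 0.0045]
tool_rot: [0.035, 0.711, -0.04, 0.701]
ft_force: [-0.7, -0.7, -0.3]
grip_width: 0.0698
```

```bash
python3 st.py
```

```text
t 3.83 p [473.1 255.    4.5] w 69.8 yaw -6.06 toolx [-0.0142 -0.0057 -0.9999] F [-0.7 -0.7 -0.3] M [0.01 0.02 0.06] q [ 4.93e-01  4.84e-01 -1.74e-01  9.28e-01  2.00e-03  2.17e+00] qd 0.004
```

Close on the head.

Call:
step_arm([
  {"x":0,"y":0,"z":0,"twist":0,"jaw":3},
  {"x":0,"y":0,"z":0,"twist":0,"jaw":3},
  {"x":0,"y":0,"z":0,"twist":0,"jaw":3},
  {"x":0,"y":0,"z":0,"twist":0,"jaw":3},
  {"x":0,"y":0,"z":0,"twist":0,"jaw":3},
  {"x":0,"y":0,"z":0,"twist":0,"jaw":3},
])

```text
clock: 4.33
eef_pos: [0.473, 0.255, 0.0045]
tool_rot: [0.035, 0.711, -0.04, 0.701]
ft_force: [0.1, 0.4, 0.0]
grip_width: 0.0301
```

```bash
python3 st.py; python3 -c "
from h import *
snap('w3')"
```

```text
t 4.33 p [473.  255.    4.5] w 30.1 yaw -6.06 toolx [-0.0143 -0.0057 -0.9999] F [0.1 0.4 0. ] M [0.07 0.04 0.  ] q [ 4.93e-01  4.84e-01 -1.74e-01  9.28e-01  2.00e-03  2.17e+00] qd 0.002
```

View pics/w3.png

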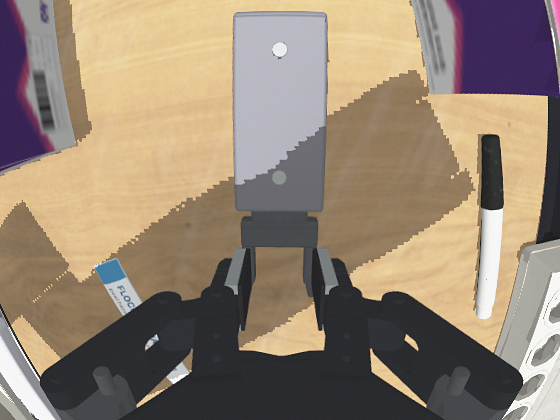

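```bash
python3 - <<'E'
from h import *
z=np.load("w3.npz");K=z["K"];T=z["T"];im=z["im"];d=z["d"]
o=bot.get_obs();print(wproj(K,T,o["eef_pos"]),wproj(K,T,o["eef_pos"]+[.015,0,0]))
print("mouth/body corners on z=.02", (wray(K,T,[(241,246),(318,246),(241,218),(318,218)],.02)*1000).round(1))
print("sleeve", (wray(K,T,[(235,212),(324,212),(234,13),(327,14)],.03)*1000).round(1))
for p in [(280,232),(240,260),(237,270),(330,270),(246,262),(280,190)]: print(p,d[p[1],p[0]])
crop(im,180,200,380,350,4,"pics/w3c.png")
E
```

```text
[[280.43350233 237.04632569]] [[305.75208311 234.66344105]]
mouth/body corners on z=.02 [[451.9 258.3  20. ]
 [493.8 254.2  20. ]
 [454.3 274.6  20. ]
 [494.9 270.5  20. ]]
sleeve [[453.6 281.5  30. ]
 [497.4 277.1  30. ]
 [464.9 377.1  30. ]
 [507.2 371.9  30. ]]
(280, 232) 0.17421536
(240, 260) 0.14025722
(237, 270) 0.13021277
(330, 270) 0.12921302
(246, 262) 0.1371651
(280, 190) 0.15668349
```

View pics/w3c.png

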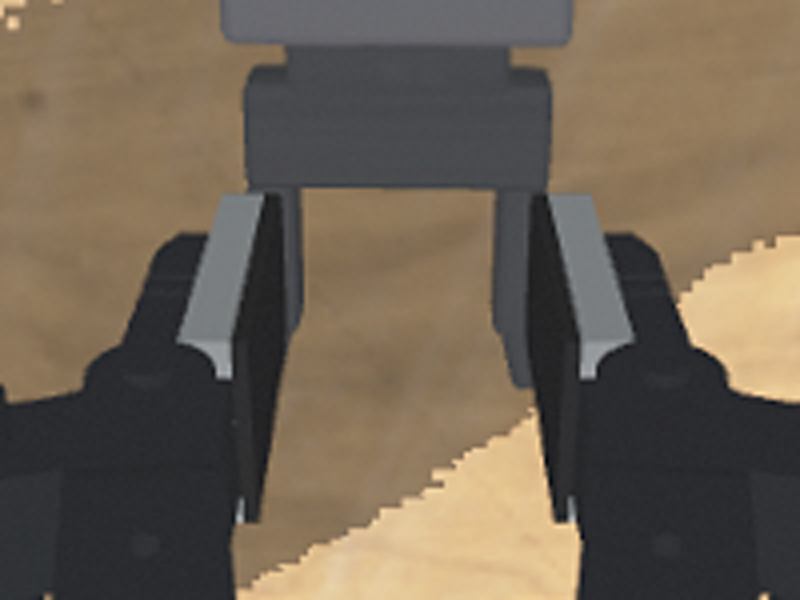

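```bash
python3 - <<'E'
from h import *
z=np.load("w3.npz");K=z["K"];T=z["T"];d=z["d"]
def pt(u,v):
    p=(np.array([u,v])-K[:2,2])/K[0,0];r=np.hypot(*p);c=np.r_[p*np.sin(r)/r,np.cos(r)];c*=d[v,u]/c[2];return T[:3,:3]@c+T[:3,3]
for p in [(280,232),(240,251),(242,251),(240,260),(320,252),(326,252),(244,290),(246,327),(250,252),(252,262),(280,190)]: print(p,(pt(*p)*1000).round(1))
E
```

```text
(280, 232) [474.  264.3  19.4]
(240, 251) [456.2 267.7  46.4]
(242, 251) [457.3 267.9  47. ]
(240, 260) [457.3 267.3  54.9]
(320, 252) [492.9 263.6  46.4]
(326, 252) [495.6 263.6  47.1]
(244, 290) [460.2 262.   71.3]
(246, 327) [441.4 186.4   0.8]
(250, 252) [459.7 263.7  39.8]
(252, 262) [456.2 246.9  17.9]
(280, 190) [477.  290.3  29.5]
```

```bash
python3 - <<'E'
from h import *
im,d=bot.camera("scene");np.savez("scene1.npz",im=im,d=d)
print(proj("scene",bot.get_obs()["eef_pos"]))
crop(im,120,130,320,330,4,"pics/s3.png")
E
```

```text
[[211.83579043 265.71034206]]
```

View pics/s3.png

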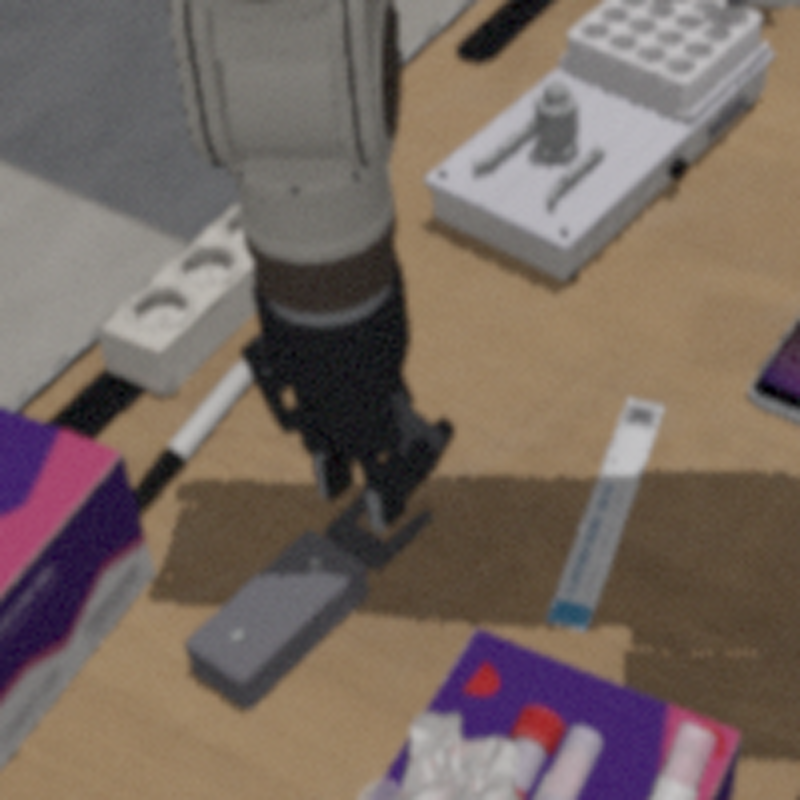

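Call:
step_arm([
  {"x":0,"y":0,"z":0,"twist":0,"jaw":5.8},
  {"x":0,"y":0,"z":0,"twist":0,"jaw":5.8},
  {"x":0,"y":0,"z":0,"twist":0,"jaw":5.8},
  {"x":0,"y":0,"z":0,"twist":0,"jaw":5.8},
  {"x":0,"y":0,"z":-1,"twist":0,"jaw":5.8},
  {"x":0,"y":0,"z":-2,"twist":0,"jaw":5.8},
  {"x":0,"y":0,"z":-2.8,"twist":0,"jaw":5.8},
  {"x":0,"y":0,"z":-2.8,"twist":0,"jaw":5.8},
  {"x":0,"y":0,"z":-2.8,"twist":0,"jaw":5.8},
])

```text
clock: 5.18
eef_pos: [0.4719, 0.2543, -0.0248]
tool_rot: [0.035, 0.712, -0.04, 0.7]
ft_force: [0.4, -0.3, -0.2]
grip_width: 0.0579
```

```bash
python3 st.py; python3 -c "
from h import *
im,d,K,T,o=snap('w4')
crop(im,160,180,400,360,3,'pics/w4c.png')"
```

```text
t 5.18 p [471.9 254.3 -24.8] w 57.9 yaw -6.06 toolx [-0.0168 -0.0071 -0.9998] F [ 0.4 -0.3 -0.2] M [0.03 0.03 0.02] q [ 4.93e-01  5.22e-01 -2.03e-01  8.64e-01  2.00e-03  2.17e+00] qd 0.021
```

View pics/w4c.png

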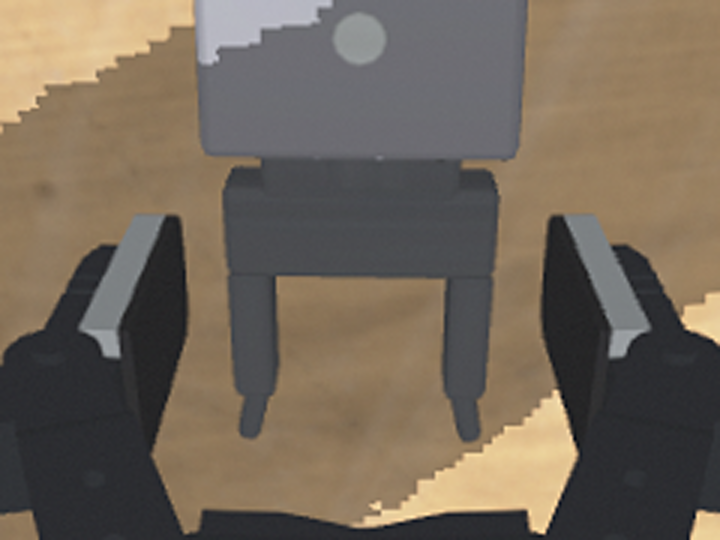

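```bash
cat >> h.py <<'E'
def wpt(z,u,v):
    K,T,d=z["K"],z["T"],z["d"]
    p=(np.array([u,v])-K[:2,2])/K[0,0];r=np.hypot(*p);c=np.r_[p*np.sin(r)/r,np.cos(r)];c*=d[v,u]/c[2];return T[:3,:3]@c+T[:3,3]
E
python3 - <<'E'
from h import *
z=np.load("w4.npz")
for p in [(280,250),(280,190),(210,253),(206,260),(354,253),(360,262),(210,300),(280,290)]: print(p,(wpt(z,*p)*1000).round(1))
E
```

```text
(280, 250) [473.9 267.4  20. ]
(280, 190) [477.4 298.1  31.5]
(210, 253) [441.8 268.8  20.4]
(206, 260) [441.5 268.8  27.3]
(354, 253) [507.2 262.3  20.3]
(360, 262) [508.3 261.8  28.4]
(210, 300) [444.7 258.3  43.4]
(280, 290) [ 4.699e+02  2.333e+02 -1.000e-01]
```

Call:
step_arm([
  {"x":0.1,"y":0.1,"z":-0.6,"twist":0,"jaw":5.8},
  {"x":0.1,"y":0.1,"z":-1.1,"twist":0,"jaw":5.8},
  {"x":0.1,"y":0.1,"z":-1.1,"twist":0,"jaw":5.8},
  {"x":0.1,"y":0.1,"z":-1.1,"twist":0,"jaw":5.8},
])

```text
clock: 5.57
eef_pos: [0.4732, 0.2555, -0.0356]
tool_rot: [0.035, 0.712, -0.04, 0.7]
ft_force: [-0.4, 0.2, 1.1]
grip_width: 0.0577
```

```bash
python3 st.py
```

```text
t 5.57 p [473.2 255.5 -35.6] w 57.7 yaw -6.06 toolx [-0.0163 -0.0068 -0.9998] F [-0.4  0.2  1.1] M [ 0.01 -0.08 -0.03] q [ 4.94e-01  5.38e-01 -2.09e-01  8.41e-01  2.00e-03  2.17e+00] qd 0.01
```

Call:
step_arm([
  {"x":0,"y":0,"z":0,"twist":0,"jaw":2},
  {"x":0,"y":0,"z":0,"twist":0,"jaw":2},
  {"x":0,"y":0,"z":0,"twist":0,"jaw":2},
  {"x":0,"y":0,"z":0,"twist":0,"jaw":2},
  {"x":0,"y":0,"z":0,"twist":0,"jaw":2},
])

```text
clock: 5.98
eef_pos: [0.4732, 0.2555, -0.0353]
tool_rot: [0.035, 0.712, -0.04, 0.7]
ft_force: [-1.3, -0.4, 3.2]
grip_width: 0.0408
```

```bash
python3 st.py; python3 -c "
from h import *
im,d,K,T,o=snap('w5')
crop(im,160,180,400,360,3,'pics/w5c.png')"
```

```text
t 5.98 p [473.2 255.5 -35.3] w 40.8 yaw -6.06 toolx [-0.0162 -0.0067 -0.9998] F [-1.3 -0.4  3.2] M [-0.05  0.26 -0.02] q [ 4.940e-01  5.380e-01 -2.090e-01  8.420e-01  2.000e-03  2.171e+00] qd 0.001
```

View pics/w5c.png

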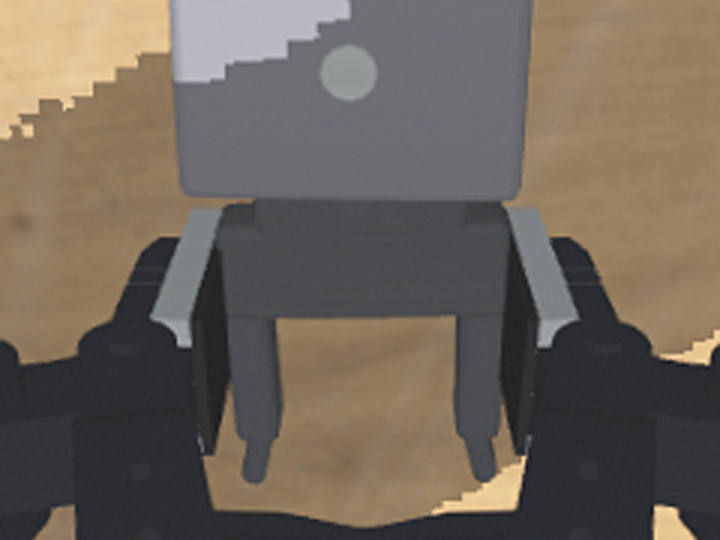

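Call:
step_arm([
  {"x":-0.1,"y":-1,"z":0.1,"twist":0,"jaw":2},
  {"x":-0.22,"y":-2.1,"z":0.15,"twist":0,"jaw":2},
  {"x":-0.34,"y":-3.2,"z":0.15,"twist":0,"jaw":2},
  {"x":-0.46,"y":-4.3,"z":0.15,"twist":0,"jaw":2},
  {"x":-0.58,"y":-5.4,"z":0.15,"twist":0,"jaw":2},
  {"x":-0.69,"y":-6.5,"z":0.15,"twist":0,"jaw":2},
  {"x":-0.8,"y":-7.6,"z":0.15,"twist":0,"jaw":2},
  {"x":-0.92,"y":-8.7,"z":0.15,"twist":0,"jaw":2},
  {"x":-1.07,"y":-10,"z":0.15,"twist":0,"jaw":2},
  {"x":-1.1,"y":-10.5,"z":0.15,"twist":0,"jaw":2},
])

```text
clock: 6.87
eef_pos: [0.4615, 0.1484, -0.0339]
tool_rot: [0.035, 0.712, -0.041, 0.7]
ft_force: [0.2, 0.3, -2.0]
grip_width: 0.0404
```

```bash
python3 st.py; python3 -c "
from h import *
im,d,K,T,o=snap('w6')"
```

```text
t 6.87 p [461.5 148.4 -33.9] w 40.4 yaw -6.15 toolx [-0.0171 -0.0076 -0.9998] F [ 0.2  0.3 -2. ] M [-0.02  0.    0.02] q [ 0.313  0.456 -0.354  0.78  -0.002  1.991] qd 0.095
```

View pics/w6.png

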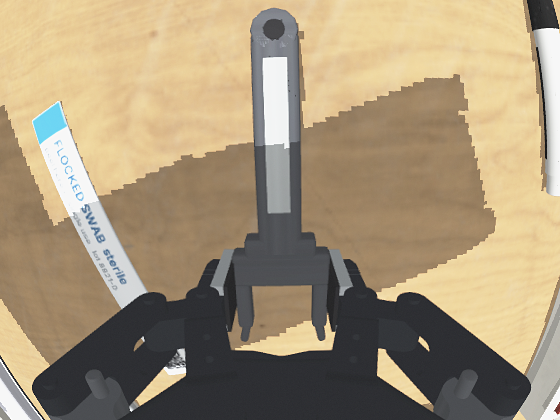

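Call:
step_arm([
  {"x":0.5,"y":0,"z":0.5,"twist":0,"jaw":2},
  {"x":1.5,"y":-0.5,"z":0.5,"twist":1.4,"jaw":2},
  {"x":2.5,"y":-1,"z":0.5,"twist":1.4,"jaw":2},
  {"x":3.5,"y":-1.5,"z":0.5,"twist":1.4,"jaw":2},
  {"x":4.5,"y":-2,"z":0.5,"twist":1.4,"jaw":2},
  {"x":5,"y":-2.5,"z":0.2,"twist":1.4,"jaw":2},
  {"x":5,"y":-2.5,"z":-0.3,"twist":1.4,"jaw":2},
  {"x":5,"y":-2.5,"z":-0.6,"twist":1.4,"jaw":2},
  {"x":5,"y":-2.5,"z":-0.7,"twist":1.4,"jaw":2},
  {"x":5,"y":-2.5,"z":-0.7,"twist":1.4,"jaw":2},
])

```text
clock: 7.75
eef_pos: [0.5147, 0.1225, -0.0363]
tool_rot: [0.026, 0.71, -0.033, 0.703]
ft_force: [-6.6, -4.9, 28.1]
grip_width: 0.0409
```

```bash
python3 st.py
```

```text
t 7.75 p [514.7 122.5 -36.3] w 40.9 yaw -4.86 toolx [-0.0097 -0.0095 -0.9999] F [-6.6 -4.9 28.1] M [-1.2   0.64 -0.2 ] q [ 0.238  0.522 -0.242  0.819 -0.007  1.894] qd 0.007
```

Call:
step_arm([
  {"x":0,"y":0,"z":0.2,"twist":0,"jaw":2},
  {"x":0,"y":0,"z":0.2,"twist":0,"jaw":2},
])

```text
clock: 7.92
eef_pos: [0.5157, 0.1227, -0.033]
tool_rot: [0.027, 0.709, -0.033, 0.704]
ft_force: [0.7, 1.2, -0.6]
grip_width: 0.0405
```

```bash
python3 st.py; python3 -c "
from h import *
im,d=bot.camera('scene');crop(im,130,130,330,280,4,'pics/s4.png')
im,d,K,T,o=snap('w7')
z=np.load('w7.npz')
for p in [(275,230),(275,180),(275,130),(275,60)]: print(p,(wpt(z,*p)*1000).round(1))
"
```

```text
t 7.92 p [515.7 122.7 -33. ] w 40.5 yaw -4.87 toolx [-0.0072 -0.0087 -0.9999] F [ 0.7  1.2 -0.6] M [-0.04 -0.02 -0.  ] q [ 0.238  0.517 -0.239  0.823 -0.007  1.894] qd 0.03
(275, 230) [515.4 149.6  20.4]
(275, 180) [517.3 170.3  20.8]
(275, 130) [519.  189.4  20.4]
(275, 60) [521.2 215.5  21.5]
```

View pics/s4.png

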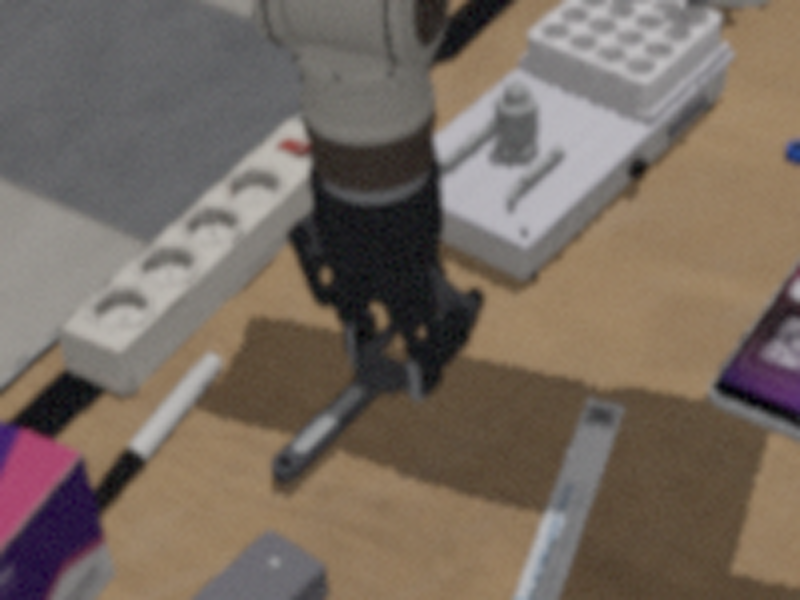

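View pics/w7.png

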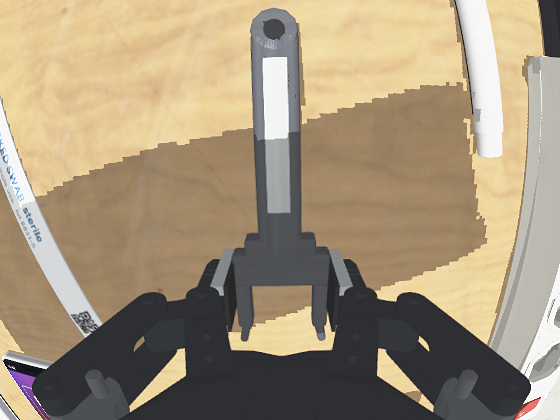

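Call:
step_arm([
  {"x":0,"y":0,"z":-0.2,"twist":0,"jaw":2},
  {"x":0,"y":0,"z":-0.2,"twist":0,"jaw":4.4},
  {"x":0,"y":0,"z":-0.2,"twist":0,"jaw":5.5},
  {"x":0,"y":0,"z":-0.2,"twist":0,"jaw":6},
  {"x":0,"y":0,"z":-0.2,"twist":0,"jaw":6},
  {"x":0,"y":0,"z":2,"twist":0,"jaw":6},
  {"x":0,"y":0,"z":5,"twist":0,"jaw":6},
  {"x":0,"y":0,"z":8,"twist":0,"jaw":6},
  {"x":0,"y":2,"z":10,"twist":0,"jaw":6},
  {"x":0,"y":2,"z":10,"twist":0,"jaw":6},
])

```text
clock: 8.85
eef_pos: [0.5178, 0.1456, 0.0696]
tool_rot: [0.027, 0.707, -0.031, 0.706]
ft_force: [1.2, -0.5, 0.6]
grip_width: 0.0598
```

```bash
python3 st.py; python3 -c "
from h import *
im,d,K,T,o=snap('w8')"
```

```text
t 8.85 p [517.8 145.6  69.6] w 59.8 yaw -4.76 toolx [-0.0022 -0.0053 -1.    ] F [ 1.2 -0.5  0.6] M [ 0.01 -0.06 -0.02] q [ 0.277  0.405 -0.107  1.062 -0.005  1.931] qd 0.072
```

View pics/w8.png

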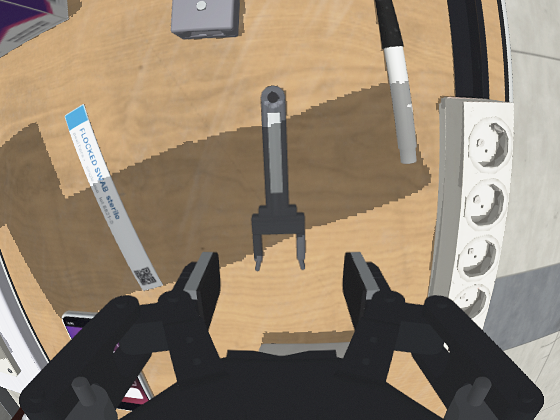

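```bash
cat >> h.py <<'E'
def wspan(name,box,z,thr=85):
    q=np.load(name+".npz");im=q["im"].astype(int);m=((im.max(2)<thr)&(im.max(2)-im.min(2)<16)).astype(np.uint8)
    m=cv2.morphologyEx(m,cv2.MORPH_CLOSE,np.ones((3,3)))
    M=np.zeros_like(m);x0,y0,x1,y1=box;M[y0:y1,x0:x1]=m[y0:y1,x0:x1]
    c=max(cv2.findContours(M,0,1)[0],key=cv2.contourArea)
    return wray(q["K"],q["T"],c[:,0],z)[:,:2]*1000
E
python3 - <<'E'
from h import *
w=wspan("w8",(245,80,312,275),.01)
r=cv2.minAreaRect(w.astype(np.float32));print(r,cv2.boxPoints(r).tolist())
z=np.load("w8.npz")
print((wray(z["K"],z["T"],[(273.5,97),(278,214),(253.5,218),(303.5,216),(258,269),(302,268)],.01)*1000).round(1))
for p in [(280,225),(275,150),(273,97)]: print(wpt(z,*p).round(4))
E
```

```text
((515.5728759765625, 162.21250915527344), (119.92729187011719, 41.16447448730469), 87.69558715820312) [[492.5962219238281, 103.12494659423828], [533.7274169921875, 101.46976470947266], [538.549560546875, 221.30007934570312], [497.4183349609375, 222.95526123046875]]
[[519.5 227.5  10. ]
 [515.3 139.4  10. ]
 [496.1 137.7  10. ]
 [534.7 136.2  10. ]
 [494.6  92.7  10. ]
 [530.9  90.7  10. ]]
[0.516  0.1297 0.0085]
[0.5173 0.1891 0.0116]
[0.5191 0.2276 0.0094]
```

Call:
step_arm([
  {"x":0,"y":2.5,"z":0,"twist":2,"jaw":5},
  {"x":0,"y":5.1,"z":-2,"twist":2,"jaw":5},
  {"x":0,"y":5.1,"z":-5,"twist":2,"jaw":5},
  {"x":0,"y":5.1,"z":-8,"twist":2,"jaw":5},
  {"x":0,"y":5.1,"z":-9.9,"twist":2,"jaw":5},
  {"x":0,"y":5.1,"z":-9.9,"twist":2,"jaw":5},
  {"x":0,"y":5.1,"z":-9.9,"twist":2,"jaw":5},
])

```text
clock: 9.48
eef_pos: [0.5142, 0.1942, -0.0343]
tool_rot: [0.013, 0.71, -0.021, 0.703]
ft_force: [0.0, -0.3, 0.7]
grip_width: 0.0498
```

```bash
python3 st.py; python3 -c "
from h import *
im,d,K,T,o=snap('w9')"
```

```text
t 9.48 p [514.2 194.2 -34.3] w 49.8 yaw -2.75 toolx [-0.0098 -0.0098 -0.9999] F [ 0.  -0.3  0.7] M [ 0.09  0.04 -0.02] q [ 0.365  0.552 -0.18   0.852 -0.006  1.983] qd 0.022
```

View pics/w9.png

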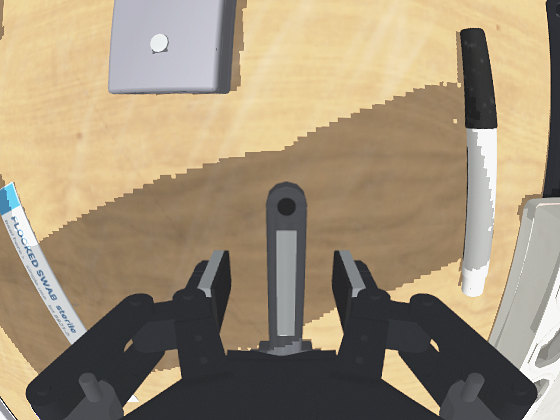

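Call:
step_arm([
  {"x":0.3,"y":0.15,"z":0.3,"twist":0,"jaw":5},
  {"x":0.3,"y":0.15,"z":0.3,"twist":0,"jaw":5},
  {"x":0.3,"y":0.15,"z":0.3,"twist":0,"jaw":5},
  {"x":0.3,"y":0.15,"z":0.3,"twist":0,"jaw":5},
])

```text
clock: 9.87
eef_pos: [0.518, 0.1958, -0.0302]
tool_rot: [0.014, 0.71, -0.02, 0.704]
ft_force: [1.9, 0.1, 0.1]
grip_width: 0.0501
```

```bash
python3 st.py
```

```text
t 9.87 p [518.  195.8 -30.2] w 50.1 yaw -2.77 toolx [-0.0082 -0.0091 -0.9999] F [1.9 0.1 0.1] M [-0.02 -0.02 -0.04] q [ 0.365  0.551 -0.166  0.864 -0.006  1.984] qd 0.003
```

Call:
step_arm([
  {"x":0,"y":0,"z":0,"twist":0,"jaw":3},
  {"x":0,"y":0,"z":0.1,"twist":0,"jaw":0.5},
  {"x":0,"y":0,"z":0.1,"twist":0,"jaw":0.5},
  {"x":0,"y":0,"z":0.1,"twist":0,"jaw":0.5},
  {"x":0,"y":0,"z":0.1,"twist":0,"jaw":0.5},
])

```text
clock: 10.28
eef_pos: [0.5182, 0.1959, -0.0285]
tool_rot: [0.014, 0.709, -0.02, 0.704]
ft_force: [-1.3, -0.5, 4.8]
grip_width: 0.0152
```

```bash
python3 st.py
```

```text
t 10.28 p [518.2 195.9 -28.5] w 15.2 yaw -2.77 toolx [-0.0075 -0.0088 -0.9999] F [-1.3 -0.5  4.8] M [-0.14  0.33 -0.05] q [ 0.365  0.549 -0.165  0.867 -0.006  1.984] qd 0.001
```

Call:
step_arm([
  {"x":0,"y":0,"z":1,"twist":0,"jaw":0.5},
  {"x":0,"y":0,"z":2,"twist":0,"jaw":0.5},
  {"x":0,"y":0,"z":4,"twist":0,"jaw":0.5},
  {"x":0,"y":0,"z":6,"twist":0,"jaw":0.5},
  {"x":0,"y":0,"z":8,"twist":0,"jaw":0.5},
  {"x":0,"y":0,"z":8,"twist":0,"jaw":0.5},
  {"x":0,"y":0,"z":8,"twist":0,"jaw":0.5},
])

```text
clock: 10.87
eef_pos: [0.5197, 0.1965, 0.0532]
tool_rot: [0.014, 0.708, -0.02, 0.706]
ft_force: [-0.2, 0.6, -2.1]
grip_width: 0.0149
```

```bash
python3 st.py; python3 -c "
from h import *
im,d=bot.camera('scene');crop(im,130,100,330,250,4,'pics/s5.png')
im,d,K,T,o=snap('w10')
z=np.load('w10.npz')
for p in [(287,200),(287,230),(287,260),(287,300),(287,345)]: print(p,(wpt(z,*p)*1000).round(1))
"
```

```text
t 10.87 p [519.7 196.5  53.2] w 14.9 yaw -2.77 toolx [-0.0038 -0.0074 -1.    ] F [-0.2  0.6 -2.1] M [0.1  0.02 0.  ] q [ 0.365  0.454 -0.076  1.047 -0.006  1.984] qd 0.047
(287, 200) [523.2 230.2  89.7]
(287, 230) [522.6 216.   90.2]
(287, 260) [522.  200.4  89.8]
(287, 300) [521.1 177.7  90.6]
(287, 345) [519.9 144.9  89. ]
```

View pics/s5.png

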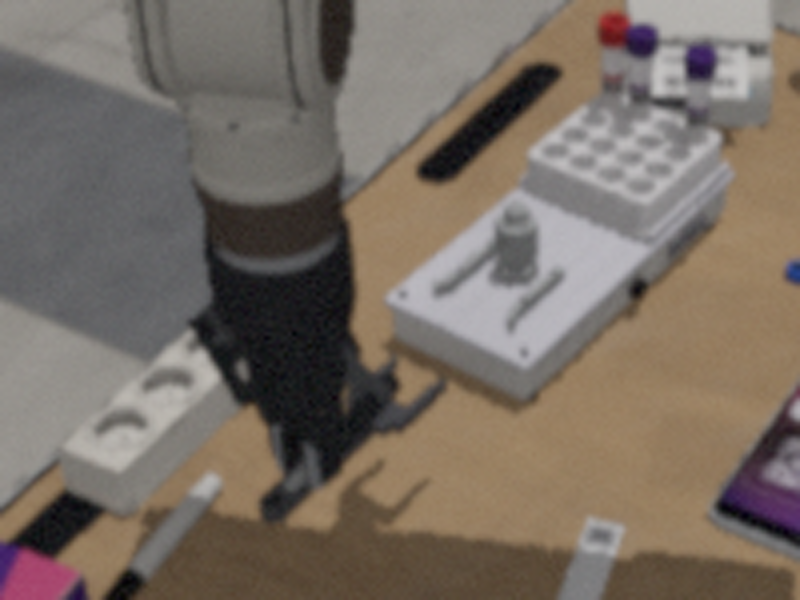

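View pics/w10.png

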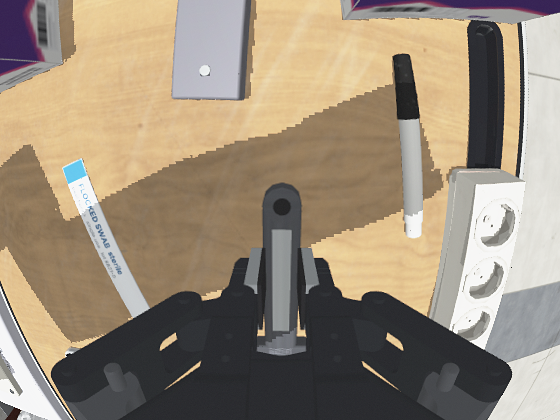

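```bash
python3 - <<'E'
from h import *
z=np.load("w10.npz");im=z["im"]
crop(im,240,170,330,360,4,"pics/w10c.png")
print((wray(z["K"],z["T"],[(282,207),(263,210),(301,210),(268.5,235),(297.5,235)],.09)*1000).round(1))
E
```

```text
[[520.9 227.2  90. ]
 [512.3 226.1  90. ]
 [529.3 225.4  90. ]
 [514.  213.9  90. ]
 [527.4 213.3  90. ]]
```

View pics/w10c.png

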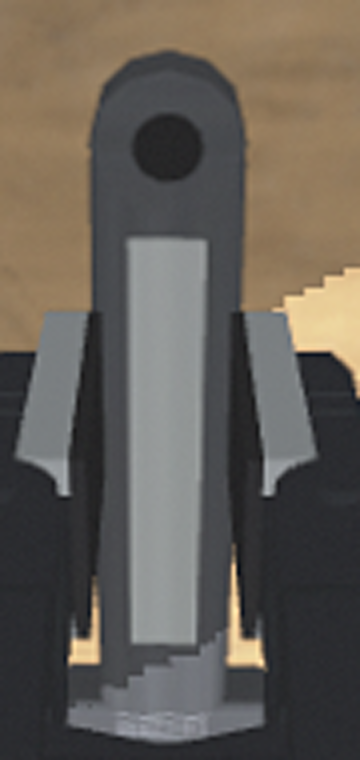

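```bash
python3 - <<'E'
from h import *
im=np.load("top0.npz")["im"]
crop(im,300,142,350,186,14,"pics/c3.png")
i2=np.load("scene0.npz")["im"]
crop(i2,220,140,300,200,9,"pics/s6.png")
s=np.array([.5357,-.0647]);a=np.array([.083,.9965]);b=np.array([.9965,-.083])
P=lambda x,y,z:np.r_[s+a*y/1000+b*x/1000,z/1000]
for n,(x0,y0,k) in {"top":(300,142,14),"scene":(220,140,9)}.items():
    I=cv2.imread("pics/c3.png" if n=="top" else "pics/s6.png")
    for pts in [[(-24,-15,57),(-24,40,57)],[(24,-15,57),(24,40,57)],[(0,0,45),(0,0,104)],[(-60,72,45),(60,72,45)],[(-60,72,45),(-60,-80,45)],[(60,72,45),(60,-80,45)]]:
        q=(proj(n,[P(*p) for p in pts])-[x0,y0]+.5)*k;q=q.astype(int)
        cv2.line(I,tuple(map(int,q[0])),tuple(map(int,q[1])),(0,0,255),1)
    cv2.imwrite(f"pics/ov_{n}.png",I)
E
```

```text
(no output)
```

View pics/ov_top.png

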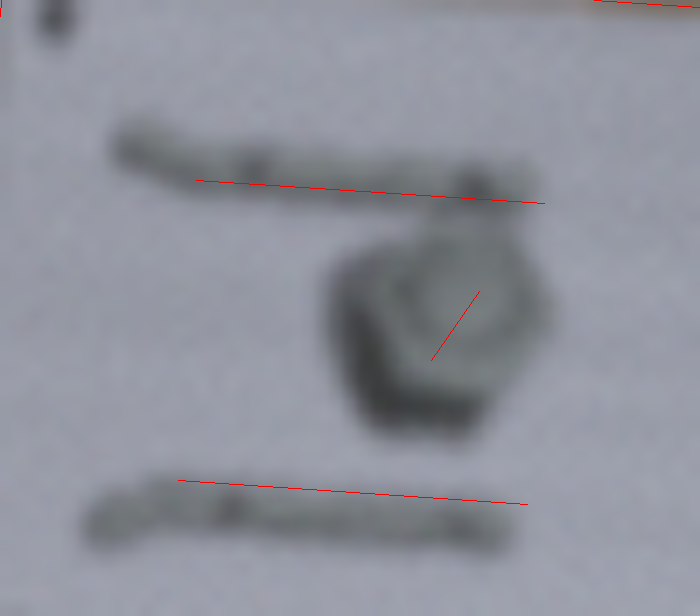

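View pics/ov_scene.png

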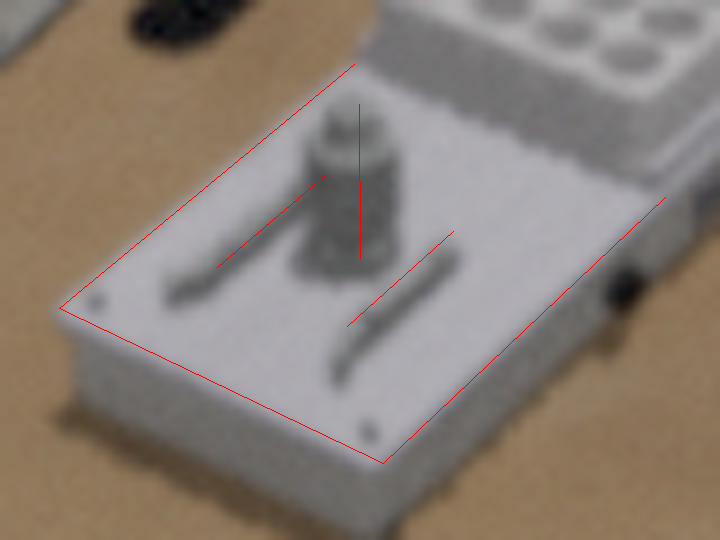

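Call:
step_arm([
  {"x":1,"y":-3,"z":0,"twist":-2,"jaw":0.5},
  {"x":2,"y":-6,"z":0,"twist":-2,"jaw":0.5},
  {"x":2.9,"y":-9.4,"z":0,"twist":-2,"jaw":0.5},
  {"x":2.9,"y":-9.4,"z":-1.5,"twist":-2,"jaw":0.5},
  {"x":2.9,"y":-9.4,"z":-2.6,"twist":-2,"jaw":0.5},
  {"x":2.9,"y":-9.4,"z":-2.6,"twist":-2,"jaw":0.5},
  {"x":2.9,"y":-9.4,"z":-2.6,"twist":-2,"jaw":0.5},
])

```text
clock: 11.55
eef_pos: [0.5443, 0.102, 0.0228]
tool_rot: [0.026, 0.711, -0.033, 0.702]
ft_force: [0.4, -0.3, -1.8]
grip_width: 0.0151
```

```bash
python3 st.py; python3 -c "
from h import *
im,d=bot.camera('scene');crop(im,200,120,300,195,7,'pics/s7.png')
im,d=bot.camera('top');crop(im,250,130,360,212,7,'pics/t7.png')
im,d,K,T,o=snap('w11')
z=np.load('w11.npz')
for p in [(287,230),(287,260),(287,300)]: print(p,(wpt(z,*p)*1000).round(1))
"
```

```text
t 11.55 p [544.3 102.   22.8] w 15.1 yaw -4.72 toolx [-0.0138 -0.0095 -0.9999] F [ 0.4 -0.3 -1.8] M [0.05 0.01 0.04] q [ 0.189  0.49  -0.106  0.989 -0.007  1.842] qd 0.031
(287, 230) [551.1 123.   63.9]
(287, 260) [550.  107.5  63.6]
(287, 300) [548.3  84.   62.9]
```

View pics/s7.png

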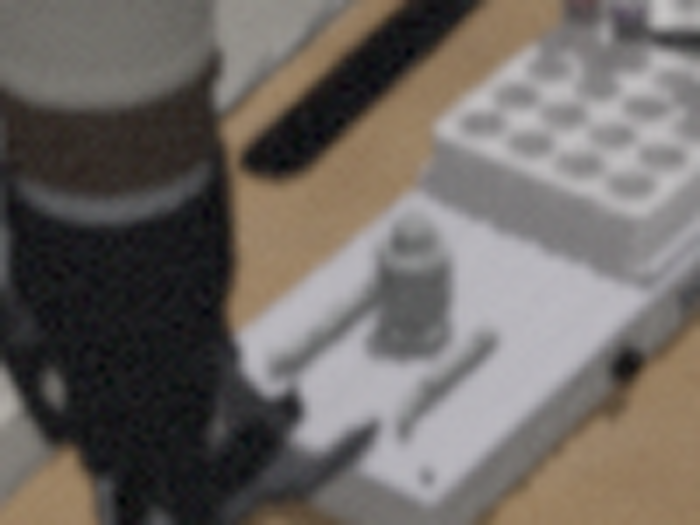

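View pics/t7.png

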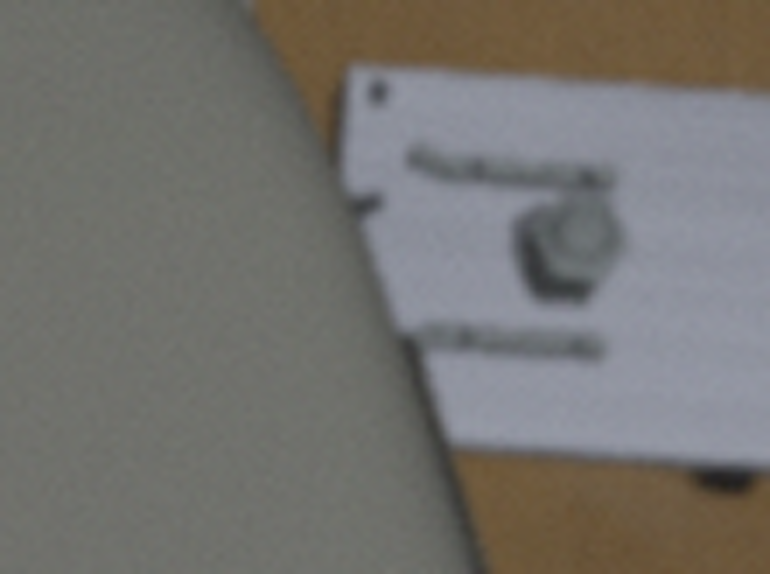

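View pics/w11.png

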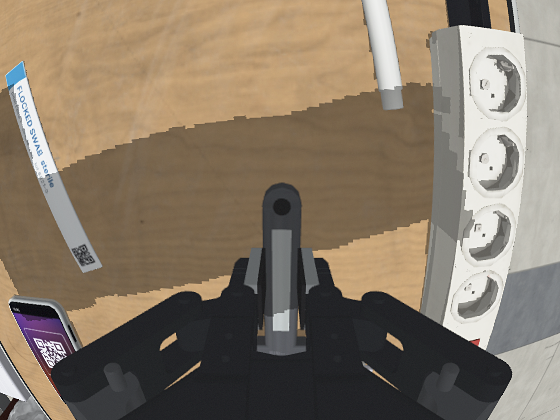

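Call:
step_arm([
  {"x":0.4,"y":0,"z":0,"twist":0,"jaw":0.5},
  {"x":0.4,"y":0,"z":-0.2,"twist":0,"jaw":0.5},
  {"x":0.4,"y":0,"z":-0.4,"twist":0,"jaw":0.5},
  {"x":0.4,"y":0,"z":-0.4,"twist":0,"jaw":0.5},
  {"x":0.4,"y":0,"z":-0.4,"twist":0,"jaw":0.5},
])

```text
clock: 12.12
eef_pos: [0.5503, 0.1028, 0.0209]
tool_rot: [0.025, 0.71, -0.032, 0.703]
ft_force: [-0.2, 0.2, -1.2]
grip_width: 0.0154
```

```bash
python3 st.py; python3 -c "
from h import *
im,d=bot.camera('scene');crop(im,220,140,300,200,9,'pics/s8.png')
im,d=bot.camera('top');crop(im,290,140,350,186,12,'pics/t8.png')
im,d,K,T,o=snap('w12')
z=np.load('w12.npz')
for p in [(287,230),(287,260),(287,300)]: print(p,(wpt(z,*p)*1000).round(1))
"
```

```text
t 12.12 p [550.3 102.8  20.9] w 15.4 yaw -4.66 toolx [-0.0092 -0.0089 -0.9999] F [-0.2  0.2 -1.2] M [0.07 0.04 0.01] q [ 0.189  0.499 -0.097  0.985 -0.007  1.841] qd 0.002
(287, 230) [555.5 122.8  59.8]
(287, 260) [554.3 106.8  58.6]
(287, 300) [552.6  83.6  58.7]
```

View pics/s8.png

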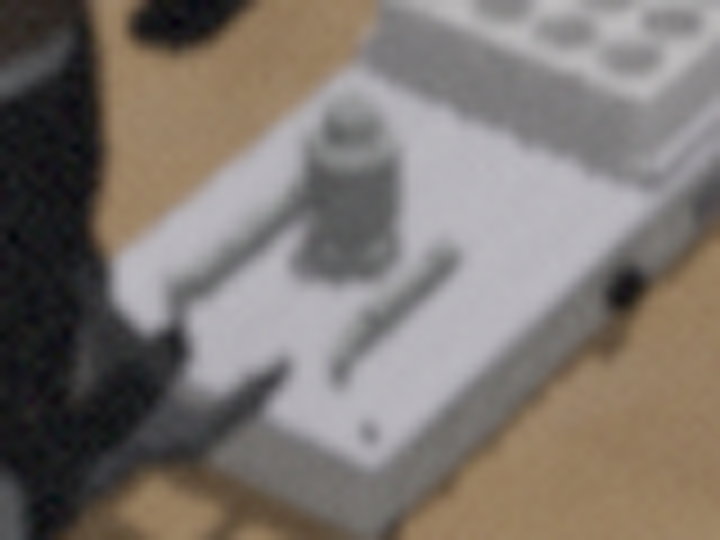

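View pics/t8.png

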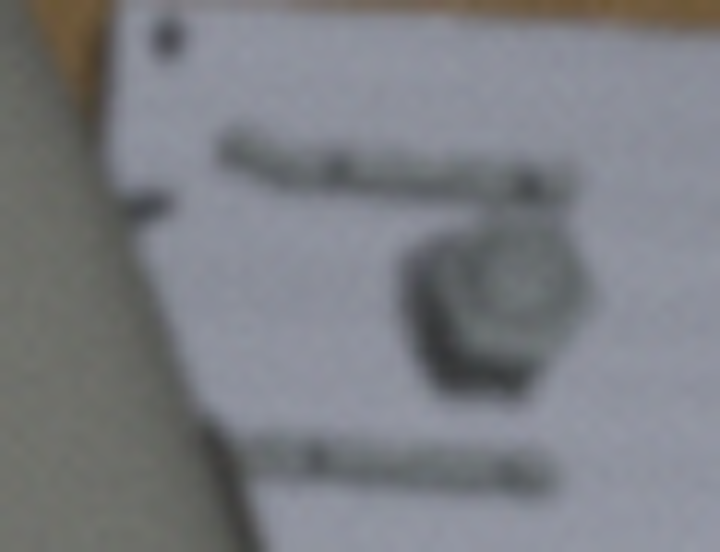

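Call:
step_arm([
  {"x":0,"y":0,"z":-0.2,"twist":0,"jaw":0.5},
  {"x":-0.08,"y":-1,"z":-0.25,"twist":0,"jaw":0.5},
  {"x":-0.17,"y":-2,"z":-0.25,"twist":0,"jaw":0.5},
  {"x":-0.25,"y":-3,"z":-0.25,"twist":0,"jaw":0.5},
  {"x":-0.33,"y":-4,"z":-0.25,"twist":0,"jaw":0.5},
  {"x":-0.33,"y":-4,"z":-0.25,"twist":0,"jaw":0.5},
  {"x":-0.33,"y":-4,"z":-0.25,"twist":0,"jaw":0.5},
])

```text
clock: 12.85
eef_pos: [0.5471, 0.0616, 0.0186]
tool_rot: [0.026, 0.709, -0.033, 0.703]
ft_force: [0.1, 0.5, -0.8]
grip_width: 0.0156
```

```bash
python3 st.py; python3 -c "
from h import *
im,d=bot.camera('scene');crop(im,220,140,300,200,9,'pics/s9.png')
im,d=bot.camera('top');crop(im,290,140,350,186,12,'pics/t9.png')
im,d,K,T,o=snap('w13')
z=np.load('w13.npz')
for p in [(287,230),(287,260),(287,300)]: print(p,(wpt(z,*p)*1000).round(1))
"
```

```text
t 12.85 p [547.1  61.6  18.6] w 15.6 yaw -4.79 toolx [-0.0088 -0.0085 -0.9999] F [ 0.1  0.5 -0.8] M [ 0.06 -0.01 -0.03] q [ 0.117  0.485 -0.128  0.967 -0.007  1.771] qd 0.021
(287, 230) [552.3  82.1  56.1]
(287, 260) [551.2  67.   56.9]
(287, 300) [549.5  43.9  57.1]
```

View pics/s9.png

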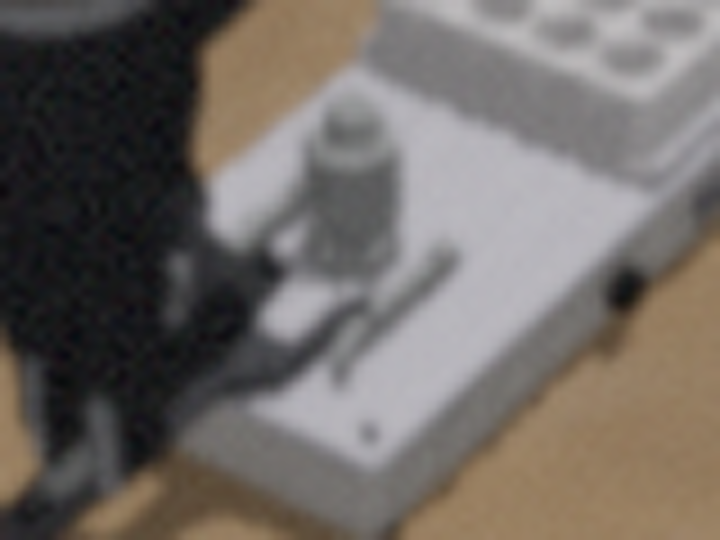

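View pics/t9.png

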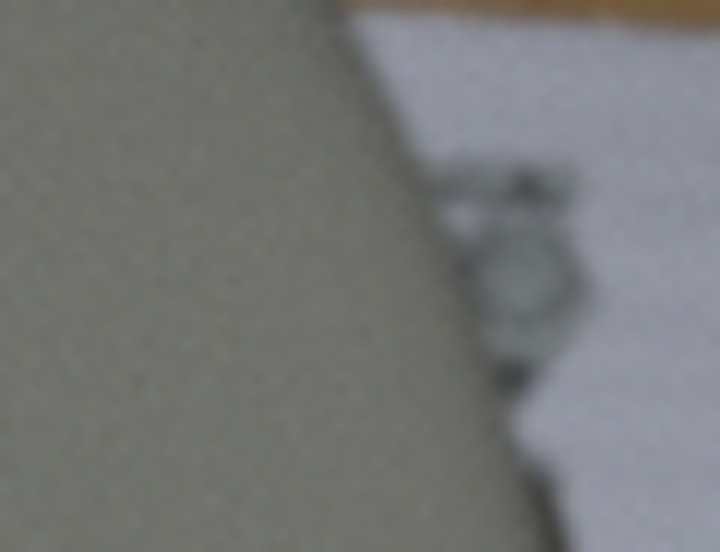

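Call:
step_arm([
  {"x":-0.08,"y":-0.8,"z":0,"twist":0,"jaw":0.5},
  {"x":-0.15,"y":-1.6,"z":0,"twist":0,"jaw":0.5},
  {"x":-0.2,"y":-2.4,"z":0,"twist":0,"jaw":0.5},
  {"x":-0.22,"y":-2.6,"z":0,"twist":0,"jaw":0.5},
  {"x":-0.22,"y":-2.6,"z":0,"twist":0,"jaw":0.5},
])

```text
clock: 13.42
eef_pos: [0.545, 0.0358, 0.0186]
tool_rot: [0.026, 0.709, -0.033, 0.704]
ft_force: [0.5, -0.3, -1.6]
grip_width: 0.015
```

```bash
python3 st.py
```

```text
t 13.42 p [545.   35.8  18.6] w 15.0 yaw -4.76 toolx [-0.0087 -0.0086 -0.9999] F [ 0.5 -0.3 -1.6] M [0.06 0.   0.02] q [ 0.071  0.478 -0.141  0.961 -0.008  1.724] qd 0.016
```

No contact so far. Go on gently until it resists.

Call:
step_arm([
  {"x":-0.03,"y":-0.3,"z":0,"twist":0,"jaw":0.5},
  {"x":-0.06,"y":-0.6,"z":0,"twist":0,"jaw":0.5},
  {"x":-0.07,"y":-0.8,"z":-0.05,"twist":0,"jaw":0.5},
  {"x":-0.07,"y":-0.8,"z":-0.05,"twist":0,"jaw":0.5},
])

```text
clock: 13.75
eef_pos: [0.5442, 0.0275, 0.018]
tool_rot: [0.026, 0.71, -0.033, 0.703]
ft_force: [-0.2, -0.7, -1.1]
grip_width: 0.0152
```

```bash
python3 st.py
```

```text
t 13.75 p [544.2  27.5  18. ] w 15.2 yaw -4.78 toolx [-0.0089 -0.0087 -0.9999] F [-0.2 -0.7 -1.1] M [ 0.08 -0.03 -0.06] q [ 0.056  0.476 -0.145  0.959 -0.008  1.71 ] qd 0.006
```

Call:
step_arm([
  {"x":-0.02,"y":-0.2,"z":-0.1,"twist":0,"jaw":0.5},
  {"x":-0.03,"y":-0.4,"z":-0.1,"twist":0,"jaw":0.5},
  {"x":-0.03,"y":-0.4,"z":-0.1,"twist":0,"jaw":0.5},
])

```text
clock: 14.0
eef_pos: [0.5442, 0.0251, 0.0171]
tool_rot: [0.027, 0.709, -0.031, 0.704]
ft_force: [0.0, 4.0, -1.1]
grip_width: 0.0151
```

```bash
python3 st.py; python3 -c "
from h import *
im,d=bot.camera('scene');crop(im,220,140,300,200,9,'pics/s10.png')"
```

```text
t 14.0 p [544.2  25.1  17.1] w 15.1 yaw -4.73 toolx [-0.0084 -0.005  -1.    ] F [ 0.   4.  -1.1] M [ 1.03 -0.08  0.01] q [ 0.049  0.476 -0.148  0.955 -0.005  1.702] qd 0.01
```

View pics/s10.png

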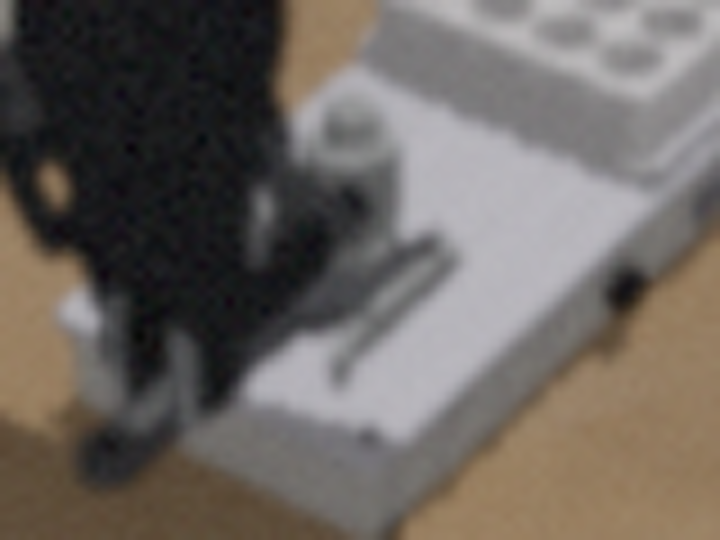

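Call:
step_arm([
  {"x":0,"y":-0.3,"z":-0.1,"twist":0,"jaw":0.5},
  {"x":0,"y":-0.4,"z":-0.1,"twist":0,"jaw":0.5},
  {"x":0,"y":-0.4,"z":-0.1,"twist":0,"jaw":0.5},
])

```text
clock: 14.3
eef_pos: [0.5445, 0.025, 0.0166]
tool_rot: [0.029, 0.709, -0.028, 0.704]
ft_force: [-0.0, 11.5, 1.2]
grip_width: 0.0153
```

```bash
python3 st.py; python3 -c "
from h import *
im,d,K,T,o=snap('w14')
z=np.load('w14.npz')
for p in [(287,230),(287,260),(287,300)]: print(p,(wpt(z,*p)*1000).round(1))
print((wray(K,T,[(282,207)],.055)*1000).round(1))"
```

```text
t 14.3 p [544.5  25.   16.6] w 15.3 yaw -4.59 toolx [-0.0077  0.0025 -1.    ] F [-0.  11.5  1.2] M [ 2.4   0.1  -0.14] q [ 0.044  0.477 -0.149  0.953  0.003  1.695] qd 0.007
(287, 230) [549.4  44.9  56. ]
(287, 260) [548.3  29.4  55.6]
(287, 300) [546.6   6.2  55.1]
[[548.   55.7  55. ]]
```

View pics/w14.png

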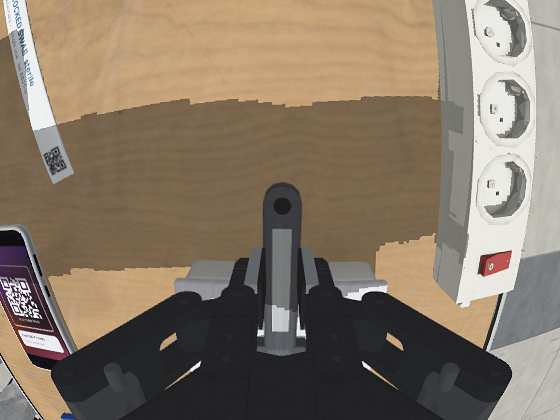

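Call:
step_arm([
  {"x":0,"y":0,"z":0,"twist":0,"jaw":0.5},
  {"x":0,"y":0,"z":0,"twist":0,"jaw":2.5},
  {"x":0,"y":0,"z":0,"twist":0,"jaw":4.5},
  {"x":0,"y":0,"z":0,"twist":0,"jaw":5.5},
  {"x":0,"y":0,"z":0,"twist":0,"jaw":5.5},
  {"x":0,"y":0,"z":2,"twist":0,"jaw":5.5},
  {"x":0,"y":0,"z":5,"twist":0,"jaw":5.5},
  {"x":0,"y":0,"z":9,"twist":0,"jaw":5.5},
  {"x":0,"y":0,"z":13,"twist":0,"jaw":5.5},
  {"x":0,"y":0,"z":15,"twist":0,"jaw":5.5},
])

```text
clock: 15.18
eef_pos: [0.5467, 0.0247, 0.1718]
tool_rot: [0.029, 0.707, -0.028, 0.706]
ft_force: [1.2, 0.0, 0.6]
grip_width: 0.055
```

```bash
python3 st.py; python3 -c "
from h import *
im,d,K,T,o=snap('w15')
im,d=bot.camera('scene');crop(im,220,140,300,200,9,'pics/s11.png')"
```

```text
t 15.18 p [546.7  24.7 171.8] w 55.0 yaw -4.61 toolx [-6.0e-04  2.1e-03 -1.0e+00] F [1.2 0.  0.6] M [ 0.03 -0.07 -0.  ] q [0.044 0.346 0.085 1.31  0.002 1.695] qd 0.516
```

View pics/w15.png

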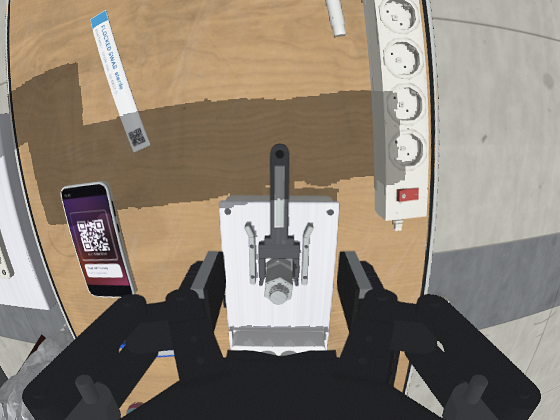

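View pics/s11.png

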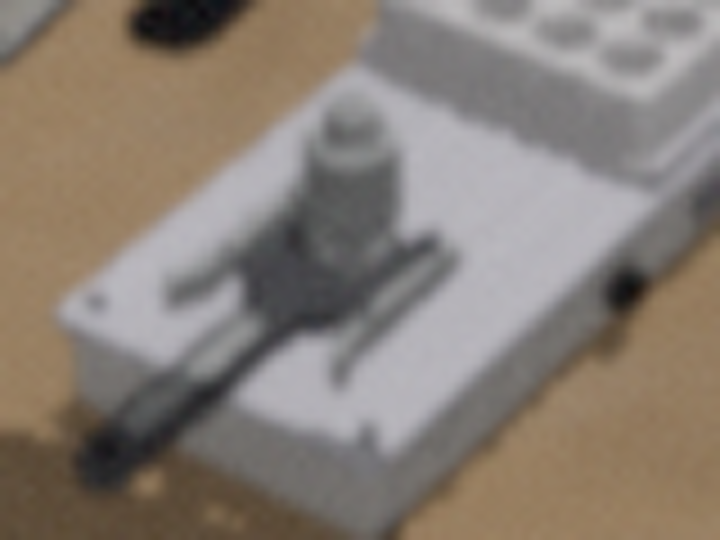

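Call:
step_arm([
  {"x":0,"y":0,"z":0,"twist":0,"jaw":5.5},
  {"x":0,"y":0,"z":0,"twist":0,"jaw":5.5},
])

```text
clock: 15.45
eef_pos: [0.5479, 0.0244, 0.1717]
tool_rot: [0.029, 0.706, -0.028, 0.708]
ft_force: [0.2, 0.2, 0.5]
grip_width: 0.0548
```

```bash
python3 st.py; python3 -c "
from h import *
im,d,K,T,o=snap('w16')
crop(im,225,210,335,320,7,'pics/w16c.png')"
```

```text
t 15.45 p [547.9  24.4 171.7] w 54.8 yaw -4.64 toolx [ 0.003   0.0021 -1.    ] F [0.2 0.2 0.5] M [-0.01 -0.04 -0.  ] q [0.043 0.345 0.084 1.306 0.002 1.695] qd 0.022
```

View pics/w16c.png

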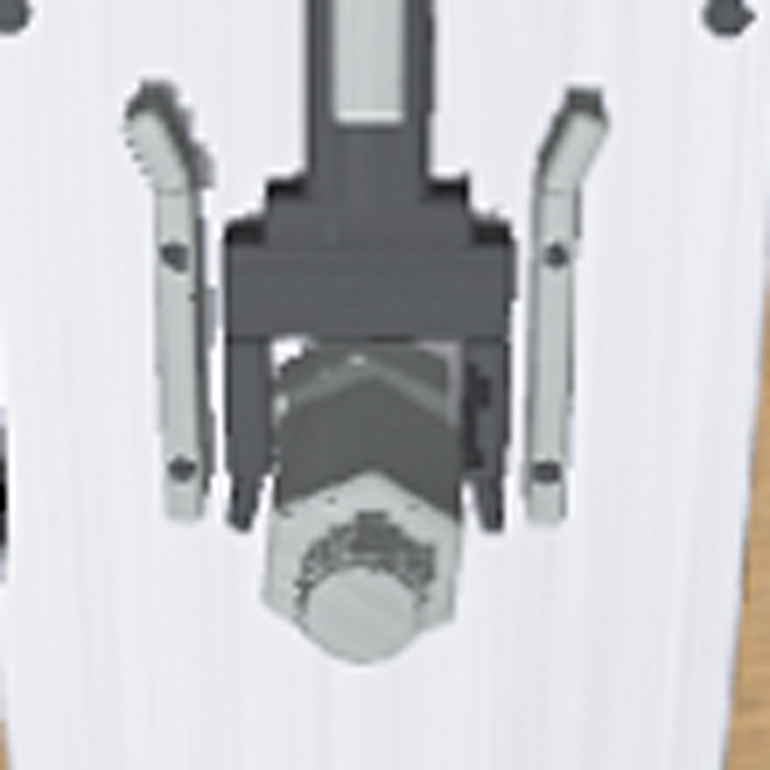

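```bash
python3 - <<'E'
from h import *
z=np.load("w16.npz");K,T=z["K"],z["T"]
c=lambda x,y:((x-3)/7+225,(y-3)/7+210)
V=wray(K,T,[c(373,475),c(460,522),c(452,618),c(265,600),c(278,505)],.0925)[:,:2]*1000
print(V.round(1)); C=(V[1]+V[3])/2; print("C",C,(V[2]+V[4])/2)
C=((V[1]+V[3])/2+(V[2]+V[4])/2)/2
for v in V: print(np.hypot(*(v-C)).round(1),np.degrees(np.arctan2(*(v-C)[::-1])).round(1),(np.degrees(np.arctan2(*(v-C)[::-1]))%60).round(1))
print("stud top",wray(K,T,[c(362,612)],.104)*1000)
print("deck corners?",wray(K,T,[c(175,470),c(545,470),c(173,255),c(555,253)],.057)*1000)
for p in [c(362,612),c(290,580),c(440,560)]: p=tuple(int(round(q)) for q in p);print(wpt(z,*p).round(4))
E
```

```text
[[539.9 -48.3]
 [550.6 -56.4]
 [548.5 -71.4]
 [523.9 -66.6]
 [527.2 -51.9]]
C [537.22911474 -61.48408333] [537.81831866 -61.66750254]
13.5 80.0 20.0
14.0 21.7 21.7
14.7 -42.0 18.0
14.5 -159.8 20.2
14.2 136.9 16.9
stud top [[537.35948981 -61.90501105 104.        ]]
deck corners? [[508.96742342 -65.7446952   57.        ]
 [563.17713563 -70.07350433  57.        ]
 [512.8513666  -30.96999817  57.        ]
 [566.47980906 -34.99196625  57.        ]]
[ 0.5371 -0.0622  0.1035]
[ 0.5276 -0.0629  0.093 ]
[ 0.5471 -0.063   0.0917]
```

Call:
step_arm([
  {"x":-0.1,"y":-1,"z":0,"twist":7,"jaw":5.5},
  {"x":-0.2,"y":-2,"z":0,"twist":14,"jaw":5.5},
  {"x":-0.3,"y":-3,"z":0,"twist":21,"jaw":5.5},
  {"x":-0.4,"y":-4,"z":0,"twist":28,"jaw":5.5},
  {"x":-0.5,"y":-5,"z":0,"twist":35,"jaw":5.5},
  {"x":-0.6,"y":-6,"z":0,"twist":42,"jaw":5.5},
  {"x":-0.7,"y":-7,"z":0,"twist":49,"jaw":5.5},
  {"x":-0.8,"y":-7.5,"z":0,"twist":56,"jaw":5.5},
  {"x":-0.9,"y":-8,"z":0,"twist":63,"jaw":5.5},
  {"x":-1.0,"y":-8.5,"z":0,"twist":70,"jaw":5.5},
])

```text
clock: 16.33
eef_pos: [0.536, -0.0608, 0.1688]
tool_rot: [-0.382, 0.595, 0.385, 0.593]
ft_force: [-0.6, -0.7, -0.4]
grip_width: 0.0547
```

Call:
step_arm([
  {"x":0,"y":0,"z":0,"twist":7,"jaw":5.5},
  {"x":0,"y":0,"z":0,"twist":14,"jaw":5.5},
  {"x":0,"y":0,"z":0,"twist":21,"jaw":5.5},
  {"x":0,"y":0,"z":0,"twist":28,"jaw":5.5},
  {"x":0,"y":0,"z":0,"twist":35,"jaw":5.5},
  {"x":0,"y":0,"z":0,"twist":42,"jaw":5.5},
  {"x":0,"y":0,"z":0,"twist":44,"jaw":5.5},
  {"x":0,"y":0,"z":0,"twist":44,"jaw":5.5},
])

```text
clock: 17.0
eef_pos: [0.5349, -0.0608, 0.1668]
tool_rot: [-0.576, 0.409, 0.58, 0.405]
ft_force: [-0.8, 0.3, 0.6]
grip_width: 0.0549
```

```bash
python3 st.py; python3 -c "
from h import *
im,d,K,T,o=snap('w17')"
```

```text
t 17.0 p [534.9 -60.8 166.8] w 54.9 yaw 109.71 toolx [-0.0092 -0.002  -1.    ] F [-0.8  0.3  0.6] M [ 0.04  0.05 -0.03] q [-0.111  0.338  0.06   1.302 -0.003 -0.455] qd 0.054
```

View pics/w17.png

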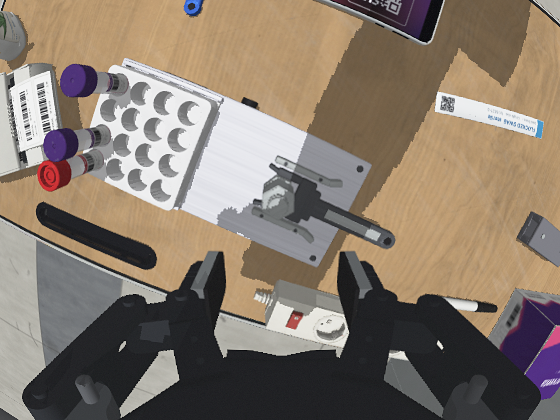

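```bash
python3 -c "
from h import *
im=np.load('w17.npz')['im']
crop(im,235,150,335,240,7,'pics/w17c.png')"
```

```text
(no output)
```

View pics/w17c.png

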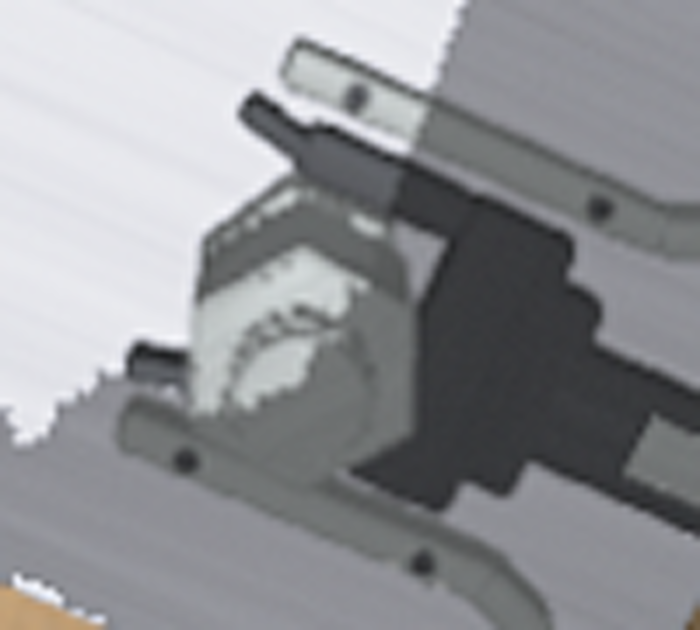

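```bash
python3 - <<'E'
from h import *
z=np.load("w17.npz");K,T=z["K"],z["T"]
c=lambda x,y:((x-3)/7+235,(y-3)/7+150)
V=wray(K,T,[c(300,240),c(408,308),c(412,430),c(308,486),c(190,410),c(198,300)],.0925)[:,:2]*1000
C=V.mean(0);print(C)
for v in V: print((np.hypot(*(v-C))).round(1),(np.degrees(np.arctan2(*(v-C)[::-1]))%60).round(1))
print("stud top",wray(K,T,[c(302,385)],.104)*1000, [wpt(z,int(a),int(b)).round(4) for a,b in [c(330,420),c(210,380)]])
E
```

```text
[535.65963912 -63.43429125]
14.6 20.8
13.8 18.4
15.1 17.2
15.0 22.0
14.3 13.1
14.2 17.5
stud top [[534.85327446 -63.69454551 104.        ]] [array([ 0.5375, -0.0601,  0.1037]), array([ 0.5406, -0.0735,  0.0927])]
```

Call:
step_arm([
  {"x":0.2,"y":-0.17,"z":-3,"twist":-0.7,"jaw":5},
  {"x":0.2,"y":-0.17,"z":-6,"twist":-0.7,"jaw":5},
  {"x":0.2,"y":-0.17,"z":-9,"twist":-0.7,"jaw":5},
  {"x":0.2,"y":-0.17,"z":-10.5,"twist":-0.7,"jaw":5},
  {"x":0.2,"y":-0.17,"z":-11,"twist":-0.7,"jaw":5},
  {"x":0.2,"y":-0.17,"z":-11,"twist":-0.7,"jaw":5},
  {"x":0.2,"y":-0.17,"z":-11,"twist":-0.7,"jaw":5},
])

```text
clock: 17.63
eef_pos: [0.5373, -0.0625, 0.0574]
tool_rot: [-0.573, 0.413, 0.577, 0.409]
ft_force: [-0.9, 0.1, 0.2]
grip_width: 0.05
```

```bash
python3 st.py; python3 -c "
from h import *
im,d,K,T,o=snap('w18')
im,d=bot.camera('scene');crop(im,190,60,310,180,6,'pics/s12.png')"
```

```text
t 17.63 p [537.3 -62.5  57.4] w 50.0 yaw 108.9 toolx [-0.0087 -0.0019 -1.    ] F [-0.9  0.1  0.2] M [ 0.04 -0.04  0.  ] q [-0.114  0.426 -0.109  1.044 -0.003 -0.444] qd 0.027
```

View pics/w18.png

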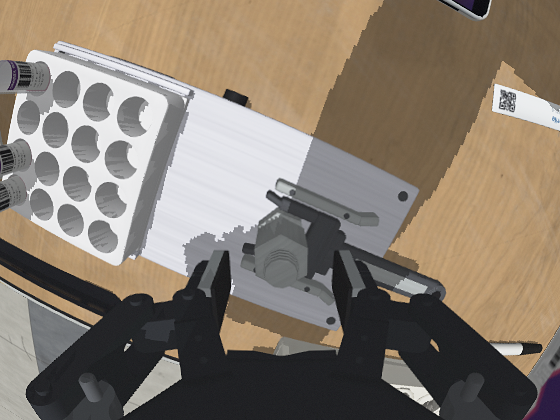

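View pics/s12.png

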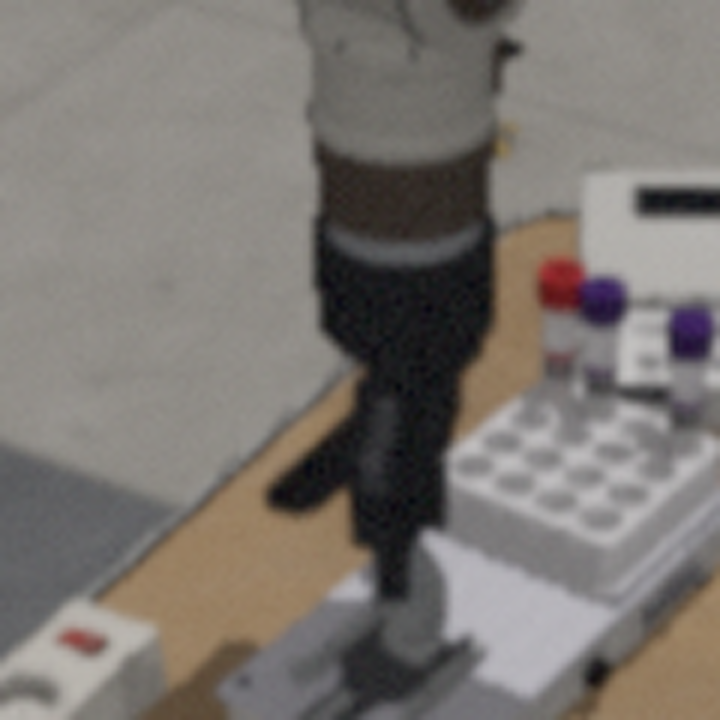

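Call:
step_arm([
  {"x":0,"y":0,"z":-1,"twist":0,"jaw":5},
  {"x":0,"y":0,"z":-1.7,"twist":0,"jaw":5},
  {"x":0,"y":0,"z":-1.7,"twist":0,"jaw":5},
  {"x":0,"y":0,"z":-1.7,"twist":0,"jaw":5},
])

```text
clock: 18.07
eef_pos: [0.5377, -0.0626, 0.041]
tool_rot: [-0.574, 0.413, 0.577, 0.409]
ft_force: [0.0, -0.6, 0.1]
grip_width: 0.0501
```

```bash
python3 st.py
```

```text
t 18.07 p [537.7 -62.6  41. ] w 50.1 yaw 108.91 toolx [-0.0072 -0.0021 -1.    ] F [ 0.  -0.6  0.1] M [ 0.02 -0.05  0.01] q [-0.114  0.443 -0.131  1.004 -0.003 -0.444] qd 0.012
```

Call:
step_arm([
  {"x":-0.1,"y":0,"z":0,"twist":0,"jaw":4},
  {"x":-0.1,"y":0,"z":0,"twist":0,"jaw":1.5},
  {"x":-0.1,"y":0,"z":0,"twist":0,"jaw":1.5},
  {"x":-0.1,"y":0,"z":0,"twist":0,"jaw":1.5},
  {"x":-0.1,"y":0,"z":0,"twist":0,"jaw":1.5},
])

```text
clock: 18.48
eef_pos: [0.5367, -0.0628, 0.0414]
tool_rot: [-0.574, 0.413, 0.577, 0.409]
ft_force: [-1.9, -1.1, 3.4]
grip_width: 0.0244
```

```bash
python3 st.py
```

```text
t 18.48 p [536.7 -62.8  41.4] w 24.4 yaw 108.91 toolx [-0.0071 -0.0026 -1.    ] F [-1.9 -1.1  3.4] M [-0.17  0.35  0.09] q [-0.114  0.44  -0.134  1.003 -0.003 -0.444] qd 0.002
```

Call:
step_arm([
  {"x":0,"y":0,"z":0,"twist":-3,"jaw":1.5},
  {"x":0,"y":0,"z":-0.02,"twist":-7,"jaw":1.5},
  {"x":0,"y":0,"z":-0.04,"twist":-11,"jaw":1.5},
  {"x":0,"y":0,"z":-0.05,"twist":-15,"jaw":1.5},
  {"x":0,"y":0,"z":-0.06,"twist":-19,"jaw":1.5},
  {"x":0,"y":0,"z":-0.08,"twist":-23,"jaw":1.5},
  {"x":0,"y":0,"z":-0.09,"twist":-27,"jaw":1.5},
  {"x":0,"y":0,"z":-0.1,"twist":-30,"jaw":1.5},
  {"x":0,"y":0,"z":-0.1,"twist":-30,"jaw":1.5},
])

```text
clock: 19.23
eef_pos: [0.5368, -0.0628, 0.041]
tool_rot: [-0.447, 0.548, 0.451, 0.545]
ft_force: [-2.2, -0.3, 5.8]
grip_width: 0.0244
```

```bash
python3 st.py; python3 -c "
from h import *
im,d,K,T,o=snap('w19')"
```

```text
t 19.23 p [536.8 -62.8  41. ] w 24.4 yaw 78.87 toolx [-0.0069  0.0013 -1.    ] F [-2.2 -0.3  5.8] M [-0.05  0.5   0.07] q [-0.117  0.441 -0.133  1.003  0.     0.077] qd 0.066
```

View pics/w19.png

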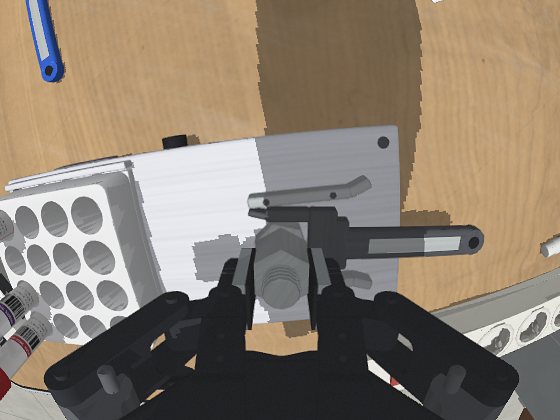

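Call:
step_arm([
  {"x":0,"y":0,"z":-0.02,"twist":-4,"jaw":1.5},
  {"x":0,"y":0,"z":-0.03,"twist":-8,"jaw":1.5},
  {"x":0,"y":0,"z":-0.05,"twist":-12,"jaw":1.5},
  {"x":0,"y":0,"z":-0.06,"twist":-16,"jaw":1.5},
  {"x":0,"y":0,"z":-0.08,"twist":-20,"jaw":1.5},
  {"x":0,"y":0,"z":-0.1,"twist":-24,"jaw":1.5},
  {"x":0,"y":0,"z":-0.11,"twist":-28,"jaw":1.5},
  {"x":0,"y":0,"z":-0.12,"twist":-32,"jaw":1.5},
  {"x":0,"y":0,"z":-0.14,"twist":-36,"jaw":1.5},
  {"x":0,"y":0,"z":-0.14,"twist":-36,"jaw":1.5},
])

```text
clock: 20.12
eef_pos: [0.5368, -0.0628, 0.0398]
tool_rot: [-0.257, 0.659, 0.261, 0.657]
ft_force: [-2.1, 0.1, 3.0]
grip_width: 0.0245
```

```bash
python3 st.py; python3 -c "
from h import *
im,d,K,T,o=snap('w20')"
```

```text
t 20.12 p [536.8 -62.8  39.8] w 24.5 yaw 42.98 toolx [-0.0046  0.0051 -1.    ] F [-2.1  0.1  3. ] M [-0.09  0.34  0.04] q [-0.119  0.441 -0.137  0.998  0.005  0.701] qd 0.083
```

View pics/w20.png

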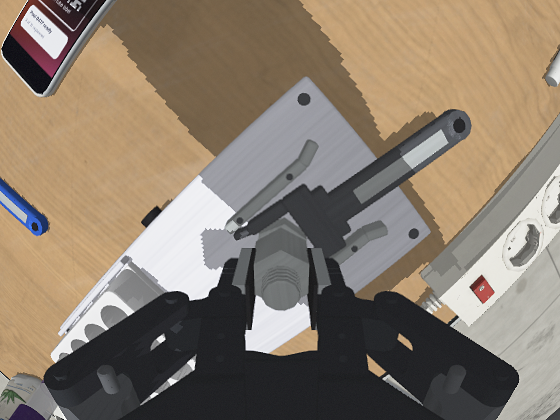

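```bash
cat > sp.py <<'E'
import sys
from h import *
n=sys.argv[1];pts=eval(sys.argv[2])  # hole, neck centre (x~40)
z=np.load(n+".npz");W=wray(z["K"],z["T"],pts,.055)[:,:2]*1000
s=np.array([536.5,-62.7]);a=np.array([.083,.9965]);b=np.array([.9965,-.083])
L=np.c_[(W-s)@b,(W-s)@a];print(L.round(1));d=L[0]-L[1];ang=np.arctan2(d[0],d[1]);print("tilt cw rad",ang.round(3))
u=np.array([np.sin(ang),np.cos(ang)]);print("jaw est",(L[0]-120*u).round(1),"handle pt",(L[0]-17*u).round(1))
E
python3 sp.py w20 "[(459,124),(338,204)]"
```

```text
[[ 13.8 119.7]
 [  2.3  38.9]]
tilt cw rad 0.141
jaw est [-3.1  0.9] handle pt [ 11.4 102.9]
```

Call:
step_arm([
  {"x":0,"y":0,"z":-0.02,"twist":-4,"jaw":1.5},
  {"x":0,"y":0,"z":-0.03,"twist":-8,"jaw":1.5},
  {"x":0,"y":0,"z":-0.05,"twist":-12,"jaw":1.5},
  {"x":0,"y":0,"z":-0.06,"twist":-16,"jaw":1.5},
  {"x":0,"y":0,"z":-0.08,"twist":-20,"jaw":1.5},
  {"x":0,"y":0,"z":-0.1,"twist":-24,"jaw":1.5},
  {"x":0,"y":0,"z":-0.11,"twist":-28,"jaw":1.5},
  {"x":0,"y":0,"z":-0.12,"twist":-32,"jaw":1.5},
  {"x":0,"y":0,"z":-0.16,"twist":-40,"jaw":1.5},
  {"x":0,"y":0,"z":-0.16,"twist":-40,"jaw":1.5},
])

```text
clock: 21.0
eef_pos: [0.5369, -0.0629, 0.0385]
tool_rot: [-0.016, 0.707, 0.021, 0.707]
ft_force: [-2.2, -0.9, 4.4]
grip_width: 0.0242
```

```bash
python3 st.py; python3 -c "
from h import *
im,d,K,T,o=snap('w21')"
```

```text
t 21.0 p [536.9 -62.9  38.5] w 24.2 yaw 3.03 toolx [ 0.      0.0068 -1.    ] F [-2.2 -0.9  4.4] M [-0.1   0.39  0.16] q [-0.121  0.439 -0.144  0.988  0.007  1.397] qd 0.062
```

View pics/w21.png

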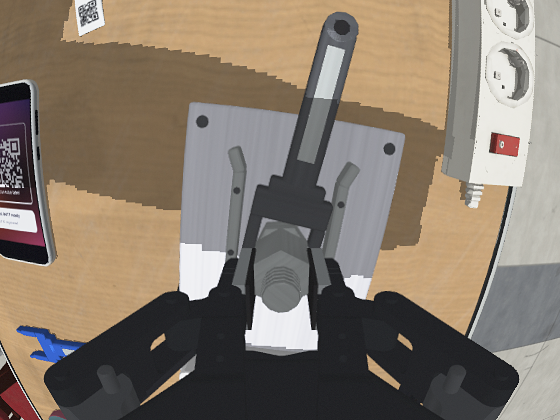

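```bash
python3 sp.py w21 "[(341,27),(296,180)]"
```

```text
[[ 14.1 119.1]
 [  3.1  38.6]]
tilt cw rad 0.137
jaw est [-2.2  0.2] handle pt [ 11.8 102.2]
```

Call:
step_arm([
  {"x":0,"y":0,"z":-0.01,"twist":-3,"jaw":1.5},
  {"x":0,"y":0,"z":-0.02,"twist":-6,"jaw":1.5},
  {"x":0,"y":0,"z":-0.03,"twist":-9,"jaw":1.5},
  {"x":0,"y":0,"z":-0.04,"twist":-12,"jaw":1.5},
  {"x":0,"y":0,"z":-0.05,"twist":-15,"jaw":1.5},
  {"x":0,"y":0,"z":-0.05,"twist":-15,"jaw":1.5},
])

```text
clock: 21.55
eef_pos: [0.5368, -0.0629, 0.038]
tool_rot: [0.075, 0.703, -0.07, 0.704]
ft_force: [-2.4, 0.1, 3.4]
grip_width: 0.0239
```

```bash
python3 st.py
```

```text
t 21.55 p [536.8 -62.9  38. ] w 23.9 yaw -11.74 toolx [ 0.0016  0.0065 -1.    ] F [-2.4  0.1  3.4] M [-0.13  0.41  0.07] q [-0.121  0.439 -0.147  0.984  0.007  1.655] qd 0.055
```

Call:
step_arm([
  {"x":0,"y":0,"z":-0.01,"twist":-3,"jaw":1.5},
  {"x":0,"y":0,"z":-0.02,"twist":-6,"jaw":1.5},
  {"x":0,"y":0,"z":-0.02,"twist":-6,"jaw":1.5},
])

```text
clock: 21.8
eef_pos: [0.5369, -0.0629, 0.0379]
tool_rot: [0.111, 0.698, -0.106, 0.699]
ft_force: [-1.4, -0.5, 4.1]
grip_width: 0.0244
```

```bash
python3 st.py
```

```text
t 21.8 p [536.9 -62.9  37.9] w 24.4 yaw -17.62 toolx [ 0.0025  0.0062 -1.    ] F [-1.4 -0.5  4.1] M [-0.11  0.33  0.08] q [-0.121  0.438 -0.148  0.983  0.006  1.758] qd 0.052
```

Call:
step_arm([
  {"x":0,"y":0,"z":-0.01,"twist":-3,"jaw":1.5},
  {"x":0,"y":0,"z":-0.01,"twist":-3,"jaw":1.5},
])

```text
clock: 21.97
eef_pos: [0.5368, -0.0629, 0.0377]
tool_rot: [0.128, 0.695, -0.123, 0.696]
ft_force: [-1.9, -0.6, 3.2]
grip_width: 0.0247
```

```bash
python3 st.py
```

```text
t 21.97 p [536.8 -62.9  37.7] w 24.7 yaw -20.48 toolx [ 0.0027  0.006  -1.    ] F [-1.9 -0.6  3.2] M [-0.06  0.32  0.11] q [-0.121  0.438 -0.149  0.982  0.006  1.808] qd 0.044
```

Call:
step_arm([
  {"x":0,"y":0,"z":-0.01,"twist":-3,"jaw":1.5},
  {"x":0,"y":0,"z":-0.01,"twist":-3,"jaw":1.5},
])

```text
clock: 22.13
eef_pos: [0.5368, -0.0629, 0.0376]
tool_rot: [0.145, 0.692, -0.141, 0.693]
ft_force: [-2.4, -0.2, 3.1]
grip_width: 0.0245
```

```bash
python3 st.py
```

```text
t 22.13 p [536.8 -62.9  37.6] w 24.5 yaw -23.34 toolx [ 0.003   0.0058 -1.    ] F [-2.4 -0.2  3.1] M [-0.2   0.34  0.08] q [-0.121  0.438 -0.149  0.982  0.006  1.858] qd 0.046
```

Call:
step_arm([
  {"x":0,"y":0,"z":-0.01,"twist":-3,"jaw":1.5},
  {"x":0,"y":0,"z":-0.01,"twist":-3,"jaw":1.5},
])

```text
clock: 22.3
eef_pos: [0.5369, -0.0629, 0.0376]
tool_rot: [0.163, 0.688, -0.158, 0.689]
ft_force: [-2.3, -1.1, 4.2]
grip_width: 0.0245
```

```bash
python3 st.py;python3 -c "
from h import *
im,d,K,T,o=snap('w22')"
```

```text
t 22.3 p [536.9 -62.9  37.6] w 24.5 yaw -26.21 toolx [ 0.0033  0.0057 -1.    ] F [-2.3 -1.1  4.2] M [-0.12  0.31  0.08] q [-0.12   0.438 -0.15   0.981  0.006  1.908] qd 0.046
```

View pics/w22.png

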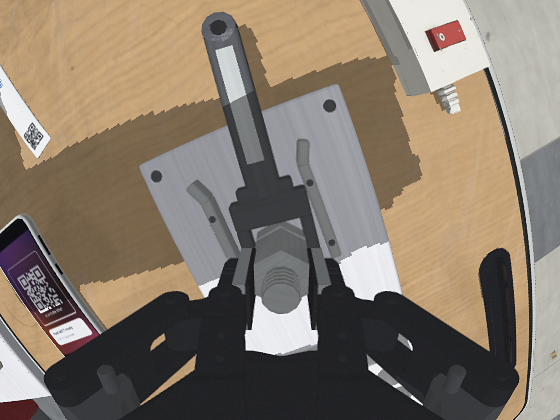

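```bash
python3 sp.py w22 "[(218,27),(262,180)]"; python3 -c "
from h import *
im=np.load('w22.npz')['im']
crop(im,220,150,340,330,5,'pics/w22c.png')"
```

```text
[[ 14.4 119.2]
 [  5.8  38.9]]
tilt cw rad 0.107
jaw est [ 1.6 -0.2] handle pt [ 12.6 102.2]
```

View pics/w22c.png

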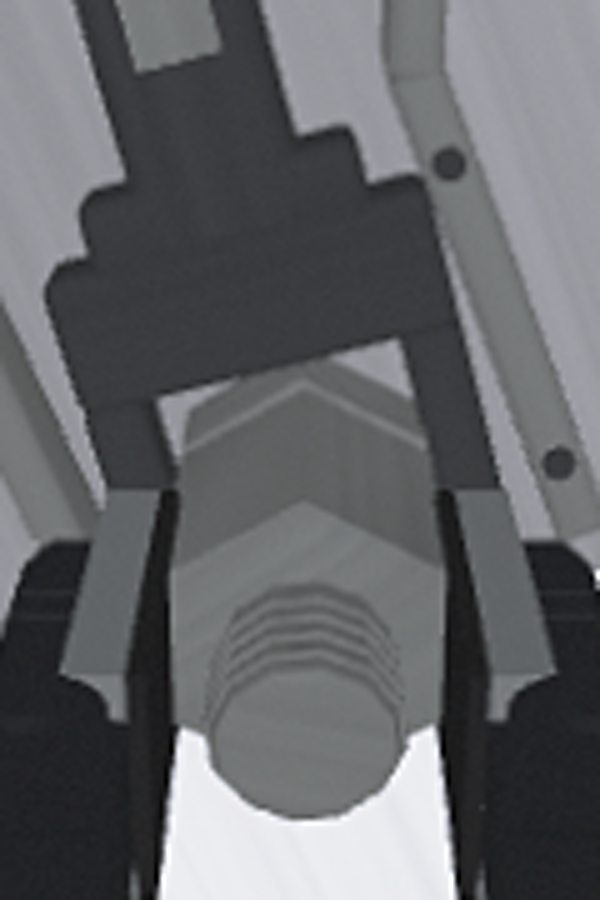

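Call:
step_arm([
  {"x":0,"y":0,"z":0,"twist":-2,"jaw":1.5},
  {"x":0,"y":0,"z":0,"twist":-2,"jaw":1.5},
])

```text
clock: 22.52
eef_pos: [0.5368, -0.063, 0.0375]
tool_rot: [0.173, 0.685, -0.169, 0.687]
ft_force: [-1.6, -0.8, 3.0]
grip_width: 0.0245
```

```bash
python3 st.py
```

```text
t 22.52 p [536.8 -63.   37.5] w 24.5 yaw -28.03 toolx [ 0.0035  0.0056 -1.    ] F [-1.6 -0.8  3. ] M [-0.15  0.29  0.13] q [-0.12   0.438 -0.15   0.981  0.006  1.94 ] qd 0.025
```

Call:
step_arm([
  {"x":0,"y":0,"z":0,"twist":-2,"jaw":1.5},
  {"x":0,"y":0,"z":0,"twist":-2,"jaw":1.5},
])

```text
clock: 22.68
eef_pos: [0.5368, -0.0629, 0.0374]
tool_rot: [0.185, 0.682, -0.18, 0.684]
ft_force: [-1.4, 0.3, 3.0]
grip_width: 0.0246
```

```bash
python3 st.py
```

```text
t 22.68 p [536.8 -62.9  37.4] w 24.6 yaw -29.91 toolx [ 0.0036  0.0054 -1.    ] F [-1.4  0.3  3. ] M [-0.14  0.28  0.13] q [-0.12   0.438 -0.15   0.98   0.006  1.973] qd 0.027
```

```bash
python3 -c "
from h import *
im,d,K,T,o=snap('w23')
crop(im,230,190,330,330,7,'pics/w23c.png')
z=np.load('w23.npz')
for p in [(265,272),(270,258),(280,252),(290,258),(297,272),(280,300),(275,300)]: print(p,(wpt(z,*p)*1000).round(1))
"
```

```text
(265, 272) [532.9 -56.2  87.1]
(270, 258) [538.6 -50.8  88.1]
(280, 252) [543.6 -50.9  87.2]
(290, 258) [546.5 -54.4  89.7]
(297, 272) [545.5 -62.7  88.3]
(280, 300) [536.8 -62.7 104.1]
(275, 300) [534.8 -62.2 103.3]
```

View pics/w23c.png

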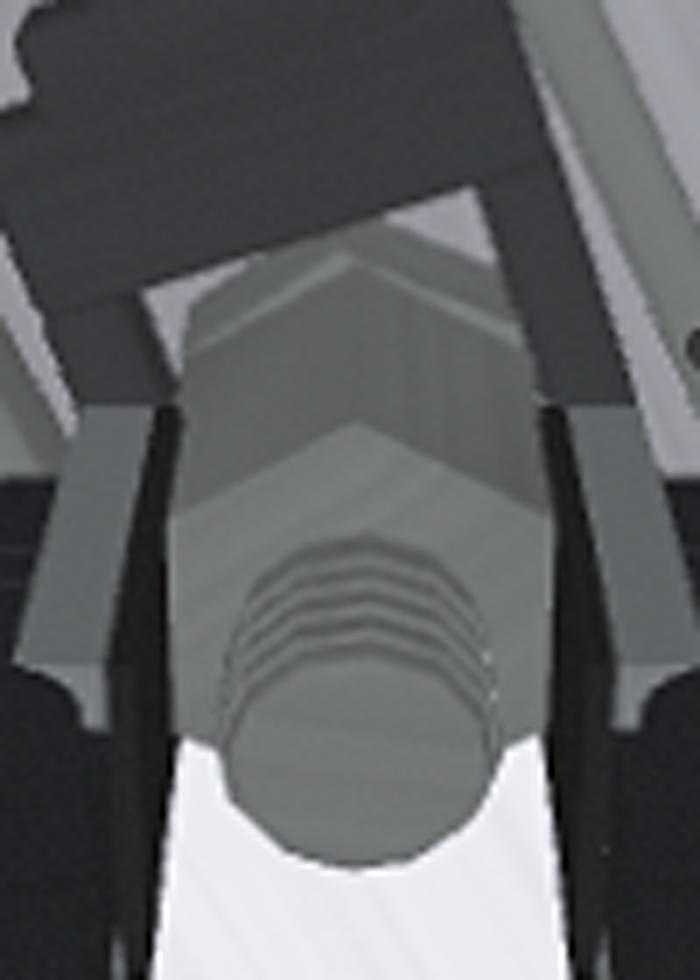

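```bash
python3 -c "
from h import *
im=np.load('w23.npz')['im']
c=im[215:260,248:312].copy();c=cv2.normalize(cv2.cvtColor(c,cv2.COLOR_RGB2GRAY).clip(50,160),None,0,255,cv2.NORM_MINMAX)
cv2.imwrite('pics/w23d.png',cv2.resize(c,None,fx=12,fy=12,interpolation=cv2.INTER_CUBIC))
"
```

```text
(no output)
```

View pics/w23d.png

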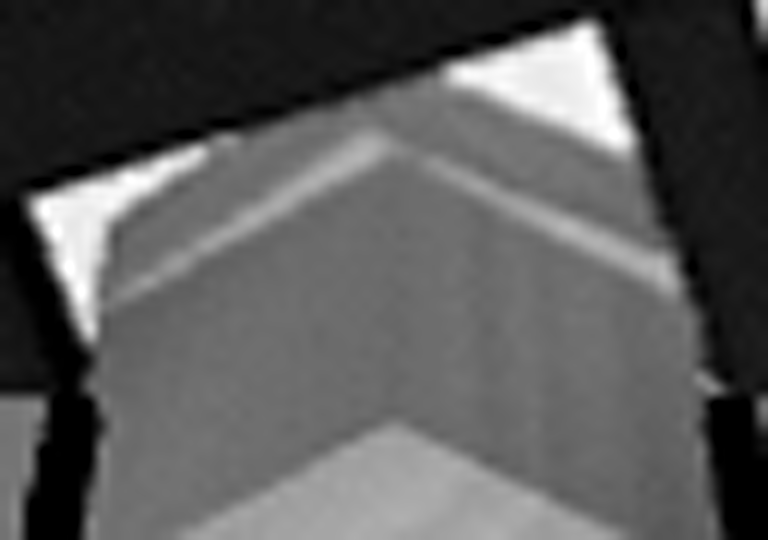

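```bash
python3 - <<'E'
from h import *
z=np.load("w23.npz");K,T=z["K"],z["T"]
c=lambda x,y:((x-5.5)/12+248,(y-5.5)/12+215)
for n,a,b in [("low left",(115,298),(370,132)),("jam left",(120,305),(385,152)),("low right",(425,150),(670,258)),("jam right",(425,162),(670,290))]:
    W=wray(K,T,[c(*a),c(*b)],.059)[:,:2];d=W[1]-W[0];print(n,np.degrees(np.arctan2(d[1],d[0]))%60)
E
```

```text
low left 4.981934493574574
jam left 1.918691009803929
low right 4.749434080117837
jam right 0.7683535292019457
```

Call:
step_arm([
  {"x":0,"y":0,"z":0,"twist":-2,"jaw":1.5},
  {"x":0,"y":0,"z":0,"twist":-2,"jaw":1.5},
  {"x":0,"y":0,"z":0,"twist":-2,"jaw":1.5},
])

```text
clock: 22.98
eef_pos: [0.5368, -0.0629, 0.0374]
tool_rot: [0.196, 0.679, -0.191, 0.681]
ft_force: [-2.3, -0.1, 1.5]
grip_width: 0.0247
```

```bash
python3 st.py;python3 -c "
from h import *
im,d,K,T,o=snap('w24')
c=im[215:260,248:312].copy();c=cv2.normalize(cv2.cvtColor(c,cv2.COLOR_RGB2GRAY).clip(50,160),None,0,255,cv2.NORM_MINMAX)
cv2.imwrite('pics/w24d.png',cv2.resize(c,None,fx=12,fy=12,interpolation=cv2.INTER_CUBIC))
"
```

```text
t 22.98 p [536.8 -62.9  37.4] w 24.7 yaw -31.77 toolx [ 0.0037  0.0054 -1.    ] F [-2.3 -0.1  1.5] M [-0.12  0.27  0.14] q [-0.12   0.438 -0.15   0.98   0.006  2.005] qd 0.004
```

View pics/w24d.png

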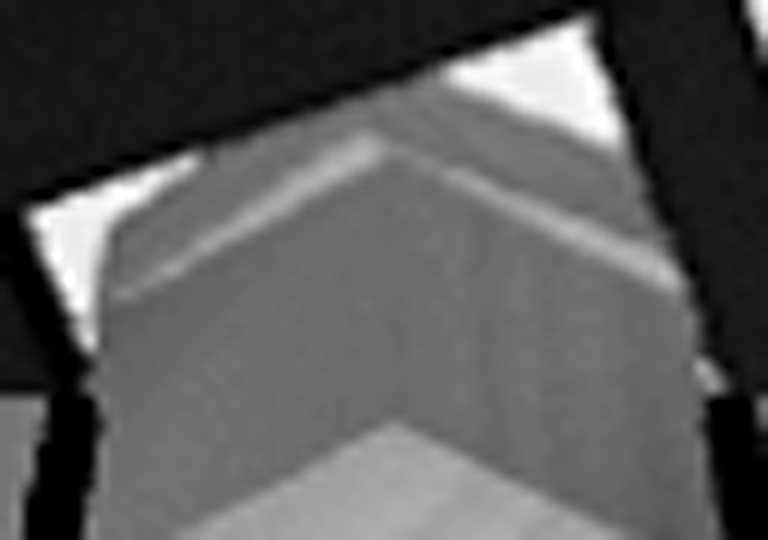

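Call:
step_arm([
  {"x":0,"y":0,"z":0,"twist":-1.5,"jaw":1.5},
  {"x":0,"y":0,"z":0,"twist":-3,"jaw":1.5},
  {"x":0,"y":0,"z":0,"twist":-3,"jaw":1.5},
])

```text
clock: 23.28
eef_pos: [0.5368, -0.0629, 0.0374]
tool_rot: [0.214, 0.674, -0.209, 0.676]
ft_force: [-0.7, -0.4, 2.8]
grip_width: 0.0242
```

```bash
python3 st.py;python3 -c "
from h import *
im,d,K,T,o=snap('w25')
c=im[215:260,248:312].copy();c=cv2.normalize(cv2.cvtColor(c,cv2.COLOR_RGB2GRAY).clip(50,160),None,0,255,cv2.NORM_MINMAX)
cv2.imwrite('pics/w25d.png',cv2.resize(c,None,fx=12,fy=12,interpolation=cv2.INTER_CUBIC))
"
```

```text
t 23.28 p [536.8 -62.9  37.4] w 24.2 yaw -34.8 toolx [ 0.004  0.005 -1.   ] F [-0.7 -0.4  2.8] M [-0.15  0.32  0.28] q [-0.12   0.437 -0.151  0.979  0.005  2.058] qd 0.031
```

View pics/w25d.png

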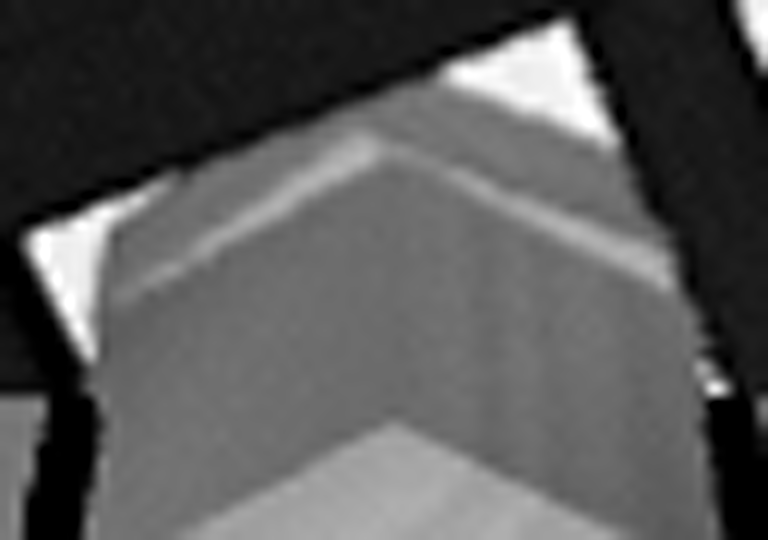

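View pics/w25.png

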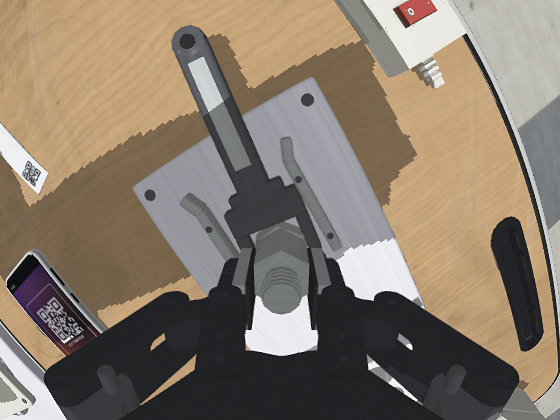

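Call:
step_arm([
  {"x":0,"y":0,"z":0,"twist":0,"jaw":1.5},
  {"x":0,"y":0,"z":0,"twist":0,"jaw":3},
  {"x":0,"y":0,"z":0,"twist":0,"jaw":5},
  {"x":0,"y":0,"z":0,"twist":0,"jaw":5},
  {"x":0,"y":0,"z":0,"twist":0,"jaw":5},
  {"x":0,"y":0,"z":2,"twist":0,"jaw":5},
  {"x":0,"y":0,"z":5,"twist":0,"jaw":5},
  {"x":0,"y":0,"z":9,"twist":0,"jaw":5},
  {"x":0,"y":0,"z":12,"twist":0,"jaw":5},
  {"x":0,"y":0,"z":12,"twist":0,"jaw":5},
])

```text
clock: 24.17
eef_pos: [0.5415, -0.0634, 0.1647]
tool_rot: [0.214, 0.669, -0.208, 0.68]
ft_force: [1.8, 0.4, 0.0]
grip_width: 0.0507
```

Call:
step_arm([
  {"x":0,"y":0,"z":0,"twist":0,"jaw":5},
  {"x":0,"y":0,"z":0,"twist":0,"jaw":5},
  {"x":0,"y":0,"z":0,"twist":0,"jaw":5},
])

```text
clock: 24.42
eef_pos: [0.541, -0.0633, 0.1639]
tool_rot: [0.214, 0.67, -0.208, 0.68]
ft_force: [0.0, -0.9, -0.1]
grip_width: 0.05
```

```bash
python3 st.py;python3 -c "
from h import *
im,d,K,T,o=snap('w26')
crop(im,210,120,330,310,4,'pics/w26c.png')
im,d=bot.camera('scene');crop(im,220,140,300,200,9,'pics/s13.png');cv2.imwrite('pics/scene_end.png',im[:,:,::-1])"
```

```text
t 24.42 p [541.  -63.3 163.9] w 50.0 yaw -34.77 toolx [ 0.016   0.0039 -0.9999] F [ 0.  -0.9 -0.1] M [0.   0.01 0.02] q [-0.12   0.331  0.043  1.267  0.006  2.057] qd 0.019
```

View pics/w26.png

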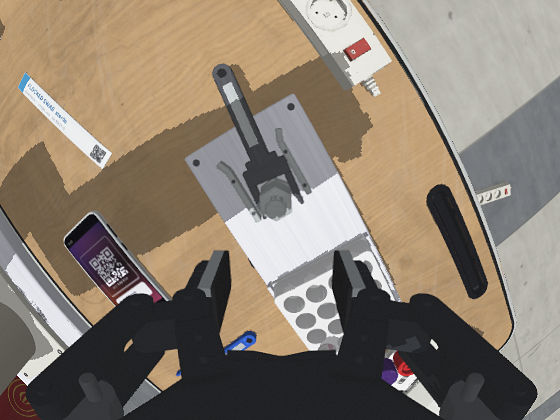

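View pics/w26c.png

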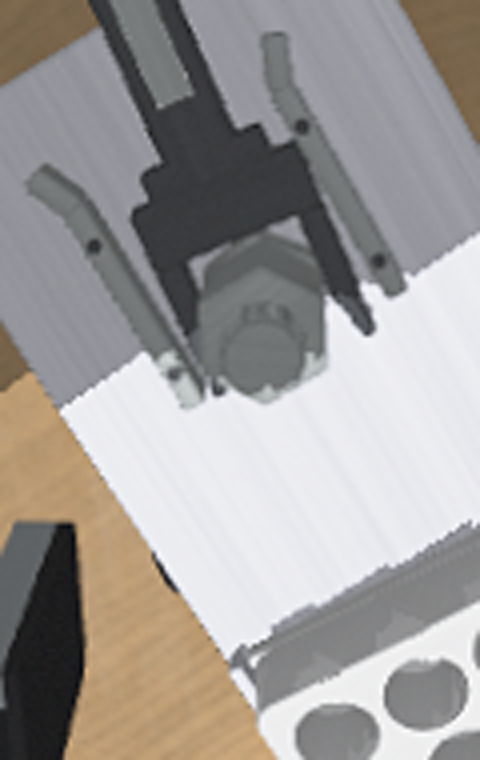

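View pics/scene_end.png

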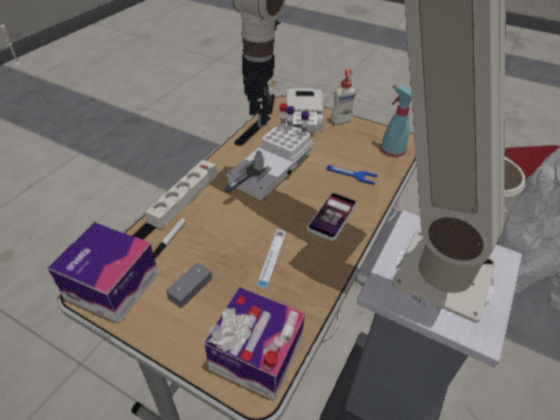

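```bash
python3 sp.py w26 "[(221.5,73),(251,152)]"; python3 - <<'E'
from h import *
z=np.load("w26.npz")
c=lambda x,y:((x-1.5)/4+210,(y-1.5)/4+120)
print([(wpt(z,*[int(round(q)) for q in c(*p)])*1000).round(1) for p in [(215,300),(310,300),(290,385),(262,275),(225,240),(180,230)]])
# jaw bottom corners (inner) and prong tips at z=.055
W=wray(z["K"],z["T"],[c(190,262),c(298,217),c(218,388),c(368,328)],.055)[:,:2]*1000
s=np.array([536.5,-62.7]);a=np.array([.083,.9965]);b=np.array([.9965,-.083])
print(np.c_[(W-s)@b,(W-s)@a].round(1))
N=wray(z["K"],z["T"],[c(262,352)],.104)[:,:2]*1000;print("stud",N,(N-s)@b,(N-s)@a)
E
```

```text
[[ 14.8 118. ]
 [  1.2  43.9]]
tilt cw rad 0.182
jaw est [-6.9  0. ] handle pt [ 11.7 101.3]
[array([533.3, -51.1,  87.7]), array([549.2, -62.3,  87.5]), array([538.7, -69.9, 104.5]), array([544.8, -51.7,  89. ]), array([537.5, -47.5,  55.1]), array([531.1, -39.5,  56. ])]
[[ -9.6  15.1]
 [ 16.7  11.9]
 [-19.6 -13.9]
 [ 17.7 -18.7]]
stud [[538.16872416 -61.42430021]] [1.55700055] [1.40973894]
```

```bash
python3 -c "
from workcell import bot
print(bot.job_done())"
```

```text
the job is handed in; nothing more can be done
None
```

I drew the dark spanner out of its sleeve by the head, laid it on the desk, took it again by the handle and slid it between the rails onto the lower nut. Then I turned the jam nut about 144° clockwise in one grip, let go, lifted clear and handed the job in at about 24.5 s of 67 s. The hand-in gave no verdict.

**Last checks, all within the limits:**
- **Spanner home:** it came to a firm stop on the nut. In the last wrist picture it lies flat with the jaw centre about 1–3 mm from the stud axis (limit 8 mm). The handle point is near x = 12 mm, y = 101 mm in the shaker's frame.
- **Jam nut tight:** over the last 5° both nuts moved together and the torque rose. From the hexagon angles and the stop, I put the joint at about 2.15 to 2.2 rad (needs 2.08). Its top measured 87.5 to 89 mm; tight should be 89 mm.
- **Lower nut:** it turned about 0.42 rad clockwise, estimated from tool angle and pictures. That is a little over the stated 0.35 rad of play but below the 0.6 limit.
- **Bystanders:** the pen and swab pack look undisturbed in the pictures; I did not measure them again.

**What disagreed:**
- The fingers really end about 35 to 42 mm short of the reported TCP. My first close on the head therefore shut in the air above it; I lowered and gripped again.
- My stud position differed by 2 to 3 mm between cameras.
- One rough estimate from the handle put the jaw 7 mm to the side. The jaw's corners and tips did not bear that out.

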